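Set out the next dose on the prep mat

ROBOT

A 6-joint arm with a two-finger parallel gripper is mounted at the origin on the work surface. World frame = base frame: x ahead of the robot, y to its left, z up, the work surface at z = 0. Lengths are in m, angles in degrees, forces in N, time in s.
With the tool pointing down it reaches from about 0.25 to 0.725 m from the base axis. Payload 9.7 kg.
Tool frame: the origin (TCP) lies on the centre line of the jaws, within the pads' length; the fingertips stand 22 mm ahead of it and the grasp point (between the pads) lies 3 mm ahead of it; z points along the fingers, y is the direction in which the jaws open and shut (so a half turn about z gives the same grasp; the last joint's range is limited). The gripper opens to 85 mm and grips with 20 to 120 N. Pads are 22 mm wide; open, the fingers measure 114 mm over their backs; the gripper's body (76 mm by 85 mm) begins 54 mm behind the grasp point. The pads swing forward as they close: fully open they stand 13 mm farther back than shut.
Start: joints at [63.656, 4.979, 10.078, 95.1, 0, 90], TCP at [0.244, 0.493, 0.253] pointing down, gripper open.
Joint ranges: [-179.16, 179.16], [-48.56, 103.87], [-65.8, 70.77], [-126.05, 130.52], [-82.76, 87.17], [-180, 180]. Speed limits (degrees/s): [127.2, 127.2, 147.25, 180, 180, 180].

INTERFACE

Orientations are given as [roll, pitch, yaw] about the fixed x, y, z axes, in that order (R = Rz(yaw) Ry(pitch) Rx(roll)).
In Python, from workcell import get_obs, camera, camera_params, job_done gives the robot as it stands.
- The arm moves only by the tool servo_tool, never from a script. Its argument "steps" is a list of rows, each an object of numbers: "x", "y", "z": the shift along the world's x, y, z in mm; "yaw": the turn about the world's z in degrees. A call has 1 to 12 rows; each row is the pose to reach, as a shift and turn from the pose measured when the call began; what a row does not reach only later rows make up. A row lasts 1/8 s, in which the tool goes at most 62.5 mm and 10.7 degrees, less where a joint would pass 70% of its speed; a pose out of reach is approached as far as the arm can. A call with a gripper value outside its range is refused whole. "grip" is the finger opening in mm, from 0 to 85.4, set as the call begins (left out, the last holds). The fingers move at their own pace and stop on an object; "grip_force" is the grip in N (left out, the last holds). Time passes only in rows, so rows that repeat a pose let the fingers close. It gives the time, the measured TCP pose, the force and the opening at its end, in the units of the state.
- get_obs(): the state, without advancing time (a new reading comes with each control period).
- camera(name): name is "side" or "top" or "wrist"; returns (picture, depth): 420x560x3 uint8, red, green, blue; 420x560 float32, m along the optical axis (not along the pixel's ray), 0 where there is no reading.
- camera_params(name): a dict with "intrinsics" (3x3 intrinsics, pixels), "rvec" (rotation vector, rad) and "tvec" (3), from world to camera coordinates, as OpenCV has them; the wrist camera has in their place "hand_eye" (4x4, takes a point from camera to tool coordinates, whose origin is the TCP and whose axes are the flange's). Camera axes: x right, y down, z forward; pixel columns grow to the right and rows downward; lengths in m; the calibration is good to about 2 mm. A picture is of the moment at which its call begins: read the wrist's pose just before it. camera_params takes no time and is no camera call.
- job_done(): hands the job in, once; it reports no verdict.
The state is a dict: "time": time; "q": joint angles; "qd": joint speeds; "joint_efforts": joint torques, N m; "ee_pos": TCP position; "tcp_rot": TCP orientation; "wrist_force": force on the tool from outside, world axes, zero at the start; "torque": the same for the moment, N m; "opening": finger opening in m.
Only numpy, scipy, OpenCV 4.12 (cv2) and the standard library are available. Lean on these libraries where they do the work, as an engineer would, in place of code of your own. Each camera call takes 0.05 s, during which the arm holds its last target.

TASK

Set out the next dose on the blue prep mat: stand the steel pot in the middle of the green pad and put its lid centred on top of it, stand the brown white-capped vial in the middle of the orange pad, and stand the red-capped vial on the mat straight behind it, towards the red stripe, about 75 mm away centre to centre. Lay the syringe flat on the mat midway between the two pads, parallel to the mat's short sides, either end first. Leave the blue-capped vial and the swab carton where they are, and never let any vial fall over.

Things in the scene. Friction and masses are not known exactly. Their poses are not given: they have to be found in the camera images.
- pot_mid (a point): open steel pot (small round medicine pot), 54 mm outside diameter, straight walls 3 mm thick, 38 mm tall, 90 g; this point is on its axis half-way up, 19 mm above its underside, z up. It starts on the grey mat, empty and uncovered
- lid_mid (a point): lid of the pot: flat aluminium disc 62 mm in diameter and 5 mm thick, with a round yellow knob on top, 16 mm in diameter and 20 mm tall (overall 25 mm), 50 g; the underside is flat and simply rests on the pot's rim. This point is on its axis half-way up, 12.5 mm above its underside (inside the knob), z up. It starts flat on the grey mat
- vial_white_mid (a point): brown glass vial with a white cap, 48 mm tall, body 28 mm in diameter up to 34 mm, then a short neck and a cap 24 mm in diameter at the top, 35 g, paper band, stands upright; this point is on its axis half-way up, 24 mm above its underside, z up. It starts on the grey mat
- vial_red_mid (a point): clear pale glass vial with a red cap, 48 mm tall, body 28 mm in diameter up to 34 mm, then a short neck and a cap 24 mm in diameter at the top, 35 g, paper band, stands upright; this point is on its axis half-way up, 24 mm above its underside, z up. It starts on the grey mat
- syringe_mid (a point): plastic syringe lying flat, 112 mm long along its x axis (blue nozzle to +x, thumb disc to -x), barrel 22 mm in diameter from 36 mm behind to 44 mm ahead of this point, finger flange 36 mm wide and 22 mm high at 38 mm behind, which keeps it from rolling; 40 g. This point is on the barrel's axis at mid-length, 11 mm above the surface it lies on. It starts on the grey mat
- mat: blue prep mat, fixed, 220 mm along its x by 330 mm along its y, 3 mm thick; a red stripe runs along the back long edge (its +x edge, on the side away from the robot). Origin at the centre of its underside on the work surface; its top is 3 mm above. The dark grey mat (same 3 mm thickness, 230 mm by 330 mm) with the supplies lies on the other side of the robot's midline; the two may be either way round
- pad_green: green square pad fixed on the blue mat, 80 by 80 mm, 3 mm thick, parallel to the mat; origin at the centre of its underside (on the mat's top), so that its top is 6 mm above the work surface; x towards the red stripe
- pad_orange: orange square pad fixed on the blue mat, otherwise the same as the green one; the pads lie in a row along the mat, 220 mm apart, either way round
- vial_blue_mid (a point): a vial that is not needed: clear pale glass with a blue cap, 48 mm tall, body 28 mm in diameter up to 34 mm, then a short neck and a cap 24 mm in diameter at the top, 35 g, paper band, stands upright; this point is on its axis half-way up, 24 mm above its underside, z up. It starts among the others on the grey mat and must stay there
- swabs: small white swab carton with a teal band, 30 by 56 mm and 26 mm tall, 60 g, standing loose on the blue mat about 85 mm behind the centre of the green pad (towards the stripe); origin at the centre of its underside. It must stay there

How it is judged (in metres and radians):
At the end, for the whole second after the job is handed in: Upright: pot, brown vial within 12 mm of pad centres; lid flat on pot, within 10 mm; red-capped vial 60-90 mm behind brown, within 20 mm sideways; syringe flat, within 13 mm of midway and 17 mm of the pads' row, 0.2 rad of square; blue-capped vial, carton moved under 25 mm; all at rest (horizontal distance between pot_mid and pad_green below 0.012 m and z of pot_mid in the frame of pad_green between 0.019 and 0.026 m and angle between each of pot_mid, lid_mid's own z axis and vertical below 0.08 rad and horizontal distance between lid_mid and pot_mid below 0.01 m and z of lid_mid in the frame of pot_mid between 0.028 and 0.035 m and horizontal distance between vial_white_mid and pad_orange below 0.012 m and z of vial_white_mid in the frame of pad_orange between 0.024 and 0.031 m and angle between each of vial_white_mid, vial_red_mid's own z axis and vertical below 0.1 rad and horizontal distance between vial_red_mid and vial_white_mid between 0.06 and 0.09 m and x of vial_red_mid in the frame of pad_orange above 0.05 m and y of vial_red_mid in the frame of pad_orange between -0.02 and 0.02 m and z of vial_red_mid in the frame of mat between 0.024 and 0.031 m and y of syringe_mid in the frame of mat between -0.013 and 0.013 m and x of syringe_mid in the frame of mat between -0.057 and -0.003 m and z of syringe_mid in the frame of mat between 0.01 and 0.018 m and angle between the x axis of syringe_mid and the x axis of mat, either way round below 0.2 rad and distance of each of vial_blue_mid, swabs from where it was at the start of the episode below 0.025 m and linear speed of each of pot, lid, vial_white, vial_red, syringe below 0.02 m/s); the robot touches nothing.
It fails at once if a vial falls over (leans more than 0.8 rad) (angle between any of vial_white_mid, vial_red_mid, vial_blue_mid's own z axis and vertical above 0.8 rad).
It fails at once if the blue-capped vial or the swab carton is moved by more than 40 mm (distance of any of vial_blue_mid, swabs from where it was at the start of the episode above 0.04 m).
It also fails if it takes over 128 s, if anything falls off the work surface, if the arm or the gripper's body presses on something with over 40 N, if the wrist force passes 120 N, or if a joint passes its speed limit or range.

## Working session

There is one attempt and no reset: what is moved stays moved. The work goes in short steps, Python scripts to look and compute and a tool call to move; the robot and the scene stay as the last step left them, time stands still between calls to the robot, and variables do not carry over. Pictures are saved under pics/ and viewed, and the job is handed in when it is done.

Besides the shell and the picture viewer there is one more tool, called after "Request:" as name([rows], argument=value, ...), one row to a line, values as JSON. servo_tool: Moves the arm, as the interface text tells. Its arguments: {"type":"object","properties":{"steps":{"type":"array"},"grip":{"type":"number"},"grip_force":{"type":"number"}},"required":["steps"]}

```bash
mkdir -p pics; ls
python3 - <<'E'
from workcell import *
import cv2,numpy as np
o=get_obs();print({k:np.round(v,3) for k,v in o.items()})
for n in("top","side","wrist"):
    p,d=camera(n);cv2.imwrite(f"pics/{n}0.png",p[:,:,::-1]);np.savez(f"{n}0.npz",p=p,d=d);print(n,camera_params(n))
E
```

```text
pics
{'time': np.float64(0.0), 'q': array([ 6.3657e+01,  5.0120e+00,  1.0035e+01,  9.5099e+01, -1.0000e-03,
        9.0000e+01]), 'qd': array([-0.077,  0.055,  0.131,  0.033, -0.005,  0.077]), 'joint_efforts': array([-1.0000e-03, -5.2039e+01,  4.6480e+01,  1.6000e-02,  0.0000e+00,
        0.0000e+00]), 'ee_pos': array([0.244, 0.493, 0.253]), 'tcp_rot': array([-1.79924e+02,  1.00000e-03,  1.53657e+02]), 'wrist_force': array([-0.036,  0.356,  0.211]), 'torque': array([-0.038, -0.01 , -0.015]), 'opening': np.float64(0.086)}
top {'intrinsics': array([[432.39748453,   0.        , 283.77150384],
       [  0.        , 432.39748453, 203.89424197],
       [  0.        ,   0.        ,   1.        ]]), 'rvec': array([ 2.15321555, -2.17930929,  0.1058081 ]), 'tvec': array([0.0136246 , 0.49674049, 0.9093874 ])}
side {'intrinsics': array([[495.82767407,   0.        , 284.07703026],
       [  0.        , 495.82767407, 208.76430055],
       [  0.        ,   0.        ,   1.        ]]), 'rvec': array([ 2.41265398, -0.25015256,  0.11336228]), 'tvec': array([-0.48498834,  0.10496214,  1.00883183])}
wrist {'intrinsics': array([[291.67524067,   0.        , 280.04153469],
       [  0.        , 291.67524067, 207.17305254],
       [  0.        ,   0.        ,   1.        ]]), 'hand_eye': array([[-3.24184459e-04, -9.53579520e-01, -3.01141152e-01,
         7.64122232e-02],
       [ 9.99999872e-01, -1.92403242e-04, -4.67264686e-04,
         2.23543638e-03],
       [ 3.87633501e-04, -3.01141265e-01,  9.53579461e-01,
        -1.19847948e-01],
       [ 0.00000000e+00,  0.00000000e+00,  0.00000000e+00,
         1.00000000e+00]])}
```

View pics/top0.png

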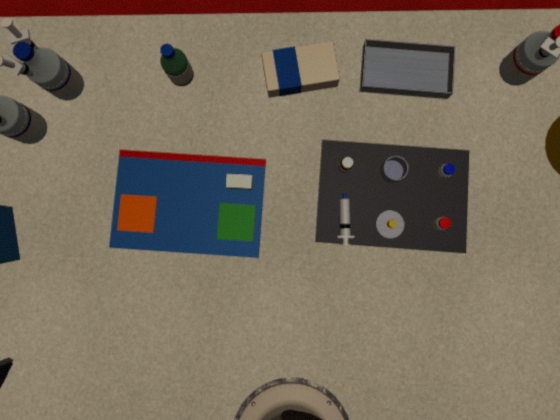

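View pics/side0.png

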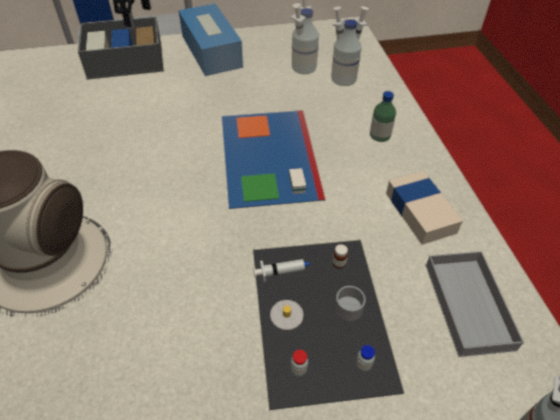

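View pics/wrist0.png

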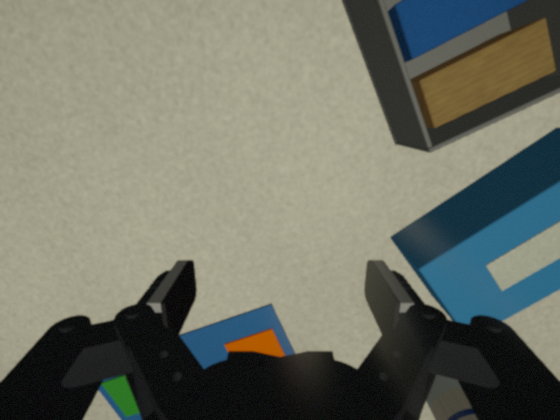

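```bash
cat > h.py <<'E'
import cv2,numpy as np
from scipy.spatial.transform import Rotation as R
from workcell import *
def ext(name,obs=None):
    c=camera_params(name);K=c["intrinsics"]
    if name=="wrist":
        T=np.eye(4);T[:3,:3]=R.from_euler("xyz",obs["tcp_rot"],degrees=True).as_matrix();T[:3,3]=obs["ee_pos"]
        M=T@c["hand_eye"];return K,M[:3,:3],M[:3,3]
    Rm=cv2.Rodrigues(c["rvec"])[0];return K,Rm.T,-Rm.T@c["tvec"]
def ray(uv,z,E):
    K,Rw,C=E;uv=np.atleast_2d(uv).astype(float)
    d=np.c_[uv,np.ones(len(uv))]@np.linalg.inv(K).T@Rw.T
    return C+d*((z-C[2])/d[:,2])[:,None]
def proj(P,E):
    K,Rw,C=E;p=(np.atleast_2d(P)-C)@Rw@K.T;return p[:,:2]/p[:,2:]
def blobs(mask,amin=8):
    n,l,s,c=cv2.connectedComponentsWithStats(mask.astype(np.uint8),connectivity=8)
    return [(s[i,4],c[i],s[i,:4]) for i in range(1,n) if s[i,4]>=amin]
E
python3 - <<'E'
from h import *
for n in("top","side"):
    z=np.load(n+"0.npz");p=z["p"];hsv=cv2.cvtColor(p,cv2.COLOR_RGB2HSV);E=ext(n);print(n,"C",E[2])
    H,S,V=[hsv[...,i].astype(int) for i in range(3)]
    def show(t,m,zz,a=8):
        for ar,c,bb in blobs(m,a): print(t,ar,np.round(c,1),bb,np.round(ray(c,zz,E)[0]*1000,1))
    show("green",(H>50)&(H<70)&(S>150)&(V>80),.006,300)
    show("orange",(H>5)&(H<14)&(S>200)&(V>150),.006,300)
    show("blue",(H>100)&(H<112)&(S>150),.003,1000)
    show("redcap",((H<4)|(H>176))&(S>170)&(V>120),.048,8)
    show("bluecap",(H>113)&(H<125)&(S>170),.048,8)
    show("yellow",(H>18)&(H<32)&(S>150)&(V>120),.024,8)
E
python3 - <<'E'
import cv2
a=cv2.imread("pics/top0.png");cv2.imwrite("pics/topc.png",cv2.resize(a[135:260,310:475],None,fx=4.8,fy=4.8,interpolation=cv2.INTER_NEAREST))
a=cv2.imread("pics/side0.png");cv2.imwrite("pics/sidec.png",cv2.resize(a[235:405,245:405],None,fx=3.5,fy=3.5,interpolation=cv2.INTER_NEAREST))
E
```

```text
top C [0.40103138 0.00349581 0.95555419]
green 1212 [235.8 221.7] [218 203  37  38] [460.7 113.6   6. ]
orange 1161 [136.8 213. ] [118 195  38  37] [482.6 332.4   6. ]
blue 9710 [185.8 204.9] [110 158 154  99] [499.6 224.9   3. ]
redcap 25 [557.8  31.2] [556  26   4  10] [ 867.6 -597.6   48. ]
redcap 8 [152.4 152.1] [149 152   7   2] [609.4 287.4  48. ]
redcap 530 [216.7 158.7] [153 153 113  12] [593.3 149.7  48. ]
redcap 85 [444.7 222.4] [440 218  11  10] [ 451.4 -329.4   48. ]
bluecap 93 [449.  168.7] [444 164  11  10] [ 565.4 -344.2   48. ]
yellow 36 [391.9 223.2] [389 220   7   7] [ 452.3 -224.6   24. ]
side C [ 0.3395657  -0.67198195  0.83492981]
redcap 19702 [495.7 153.2] [389  47 171 277] [1021.4   70.7   48. ]
redcap 146 [316.8 181. ] [311 159  13  40] [583.8  64.8  48. ]
redcap 144 [299.5 356.3] [293 350  14  14] [ 451.6 -326.8   48. ]
bluecap 133 [367.3 351.5] [361 345  14  14] [ 565.6 -341.9   48. ]
yellow 38 [286.5 309.8] [284 306   6   8] [ 452.3 -223.4   24. ]
```

View pics/topc.png

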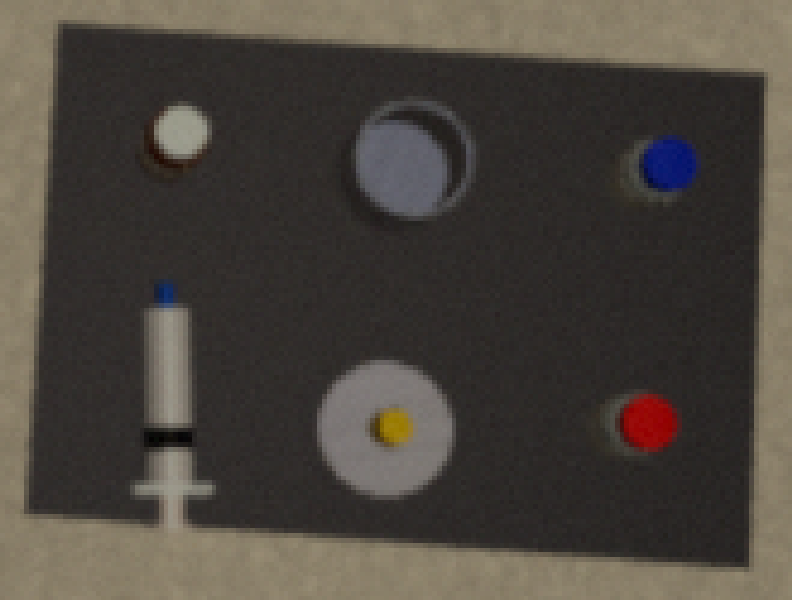

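View pics/sidec.png

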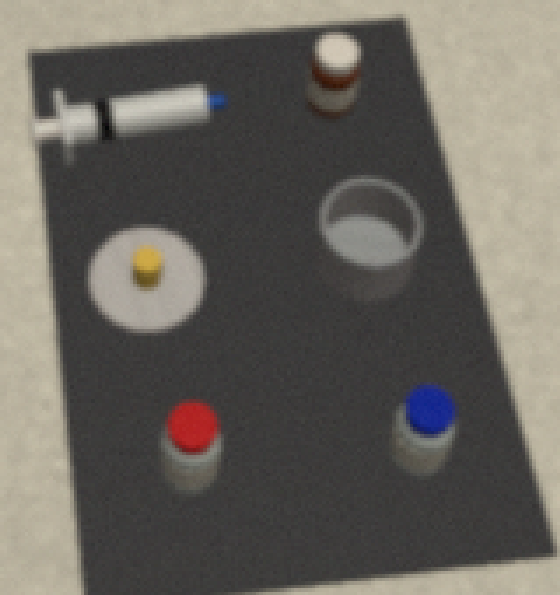

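Run:
```python
from h import *
tc=lambda x,y:(x/4.8+310-.4,y/4.8+135-.4)
sc=lambda x,y:(x/3.5+245-.35,y/3.5+235-.35)
T=ext("top");S=ext("side")
for n,a,b,z in [("whitecap",(182,131),(337,50),.051),("redcap",(649,422),(193,424),.051),("bluecap",(670,164),(429,408),.051),("pot",(414,158),(371,221),.041),("lid",(386,429),(147,280),.008),("knob",(396,427),(148,254),.028),("nozzle",(167,282),(226,100),.014),("barrelfront",(168,306),(207,102),.014),("flange",(174,490),(62,126),.014)]:
    print(n,np.round(1000*ray(tc(*a),z,T)[0]),np.round(1000*ray(sc(*b),z,S)[0]))
p=np.load("top0.npz")["p"];hsv=cv2.cvtColor(p,cv2.COLOR_RGB2HSV)
m=(hsv[...,2]>150)&(hsv[...,1]<60);m[:, :222]=0;m[:,256:]=0;m[:170]=0;m[192:]=0
for a in blobs(m,50):print("carton",a,ray(a[1],.029,T))
# carton corners, pads rect
c=np.argwhere(m)[:,::-1].astype(np.float32);r=cv2.minAreaRect(c);print(r,np.round(1000*ray(cv2.boxPoints(r),.029,T)))
for lo,hi in(((50,150,80),(70,255,255)),((5,200,150),(14,255,255))):
    mm=cv2.inRange(hsv,lo,hi);c=np.argwhere(mm>0)[:,::-1].astype(np.float32);r=cv2.minAreaRect(c);q=ray(cv2.boxPoints(r),.006,T)*1000;print(np.round(q));e=q[1]-q[0];print(np.degrees(np.arctan2(e[1],e[0])))
```

```text
whitecap [ 582. -129.   51.] [ 582. -128.   51.]
redcap [ 451. -328.   51.] [ 452. -327.   51.]
bluecap [ 565. -343.   51.] [ 565. -343.   51.]
pot [ 571. -233.   41.] [ 571. -232.   41.]
lid [ 452. -224.    8.] [ 453. -225.    8.]
knob [ 451. -224.   28.] [ 454. -221.   28.]
nozzle [ 520. -126.   14.] [ 521. -124.   14.]
barrelfront [ 509. -126.   14.] [ 510. -123.   14.]
flange [ 425. -126.   14.] [ 426. -123.   14.]
carton (np.int32(264), array([238.5      , 180.5719697]), array([227, 175,  24,  12], dtype=int32)) [[0.54853942 0.10514919 0.029     ]]
((238.5, 180.5), (11.0, 23.0), 90.0) [[561. 130.  29.]
 [560.  80.  29.]
 [536.  80.  29.]
 [537. 130.  29.]]
[[426. 155.   6.]
 [503. 150.   6.]
 [497.  72.   6.]
 [419.  78.   6.]]
-3.8677862062818105
[[448. 373.   6.]
 [524. 369.   6.]
 [517. 292.   6.]
 [441. 296.   6.]]
-2.8362080941347103
```

Request:
servo_tool([
  {"x": 20, "y": -60, "z": 20, "yaw": -10},
  {"x": 40, "y": -120, "z": 20, "yaw": -20},
  {"x": 60, "y": -180, "z": 20, "yaw": -30},
  {"x": 80, "y": -240, "z": 20, "yaw": -40},
  {"x": 100, "y": -300, "z": 20, "yaw": -50},
  {"x": 120, "y": -350, "z": 20, "yaw": -60},
  {"x": 140, "y": -400, "z": 20, "yaw": -70},
  {"x": 160, "y": -450, "z": 20, "yaw": -80},
  {"x": 180, "y": -500, "z": 20, "yaw": -90},
  {"x": 200, "y": -550, "z": 20, "yaw": -100},
  {"x": 220, "y": -600, "z": 20, "yaw": -110},
  {"x": 240, "y": -650, "z": 20, "yaw": -120},
], grip=85)

```text
time: 1.65
ee_pos: [0.4843, -0.1591, 0.2726]
tcp_rot: [-179.9, -0.0, 33.3]
wrist_force: [0.1, 0.8, 0.1]
opening: 0.0854
```

Request:
servo_tool([
  {"x": 30, "y": -25, "z": -30, "yaw": -10},
  {"x": 60, "y": -50, "z": -60, "yaw": -20},
  {"x": 87, "y": -73, "z": -90, "yaw": -30},
  {"x": 87, "y": -73, "z": -110, "yaw": -39},
  {"x": 87, "y": -73, "z": -130, "yaw": -39},
  {"x": 87, "y": -73, "z": -130, "yaw": -39},
  {"x": 87, "y": -73, "z": -130, "yaw": -39},
])

```text
time: 2.52
ee_pos: [0.5715, -0.2321, 0.1435]
tcp_rot: [-179.9, -0.0, -5.7]
wrist_force: [0.8, 0.0, 0.5]
opening: 0.0851
```

```bash
cat > look.py <<'E'
import sys
from h import *
o=get_obs();p,d=camera("wrist");cv2.imwrite(f"pics/{sys.argv[1]}.png",p[:,:,::-1]);E=ext("wrist",o);np.savez(sys.argv[1]+".npz",p=p,d=d,K=E[0],R=E[1],C=E[2])
print(o["time"],np.round(o["ee_pos"]*1000,1),np.round(o["tcp_rot"],1),o["opening"],np.round(o["wrist_force"],1))
E
python3 look.py w1
```

```text
2.525 [ 571.5 -232.1  143.5] [-179.9   -0.    -5.7] 0.08507985110556368 [0.8 0.  0.5]
```

View pics/w1.png

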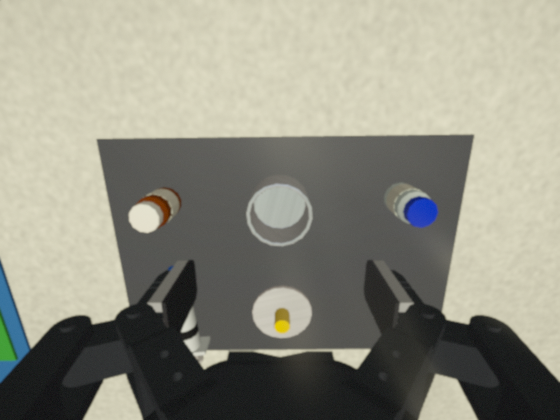

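The wrist view shows the pot's rim centred at about (280, 214), on the jaws' centre column. I'm descending to grasp it.

Request:
servo_tool([
  {"x": 0, "y": 0, "z": -50},
  {"x": 0, "y": 0, "z": -90},
  {"x": 0, "y": 0, "z": -112},
  {"x": 0, "y": 0, "z": -114},
  {"x": 0, "y": 0, "z": -114},
])

```text
schema error: expected keys x, y, z, yaw
```

Request:
servo_tool([
  {"z": 0},
  {"z": 0},
  {"z": 0},
  {"z": 0},
  {"z": 0},
  {"z": 0},
], grip=45, grip_force=30)

```text
schema error: expected keys x, y, z, yaw
```

Request:
servo_tool([
  {"x": 0, "y": 0, "z": -50, "yaw": 0},
  {"x": 0, "y": 0, "z": -90, "yaw": 0},
  {"x": 0, "y": 0, "z": -112, "yaw": 0},
  {"x": 0, "y": 0, "z": -114, "yaw": 0},
  {"x": 0, "y": 0, "z": -114, "yaw": 0},
])

```text
time: 3.2
ee_pos: [0.5724, -0.2325, 0.0315]
tcp_rot: [-180.0, -0.2, -5.7]
wrist_force: [-0.3, 0.1, 1.0]
opening: 0.0853
```

Request:
servo_tool([
  {"x": 0, "y": 0, "z": 0, "yaw": 0},
  {"x": 0, "y": 0, "z": 0, "yaw": 0},
  {"x": 0, "y": 0, "z": 0, "yaw": 0},
  {"x": 0, "y": 0, "z": 0, "yaw": 0},
  {"x": 0, "y": 0, "z": 0, "yaw": 0},
  {"x": 0, "y": 0, "z": 0, "yaw": 0},
], grip=45, grip_force=30)

```text
time: 3.95
ee_pos: [0.5731, -0.2327, 0.0331]
tcp_rot: [180.0, -0.3, -5.7]
wrist_force: [0.0, 0.1, 5.4]
opening: 0.0524
```

Request:
servo_tool([
  {"x": 0, "y": 0, "z": 40, "yaw": 0},
  {"x": 0, "y": 0, "z": 80, "yaw": 0},
  {"x": 0, "y": 0, "z": 100, "yaw": 0},
  {"x": 0, "y": 0, "z": 100, "yaw": 0},
])

```text
time: 4.45
ee_pos: [0.574, -0.2331, 0.1351]
tcp_rot: [179.9, -0.5, -5.7]
wrist_force: [-0.5, 0.1, -1.0]
opening: 0.0524
```

```bash
python3 look.py w2
```

```text
4.45 [ 574.  -233.1  135.1] [179.9  -0.5  -5.7] 0.05243917584085843 [-0.5  0.1 -1. ]
```

View pics/w2.png

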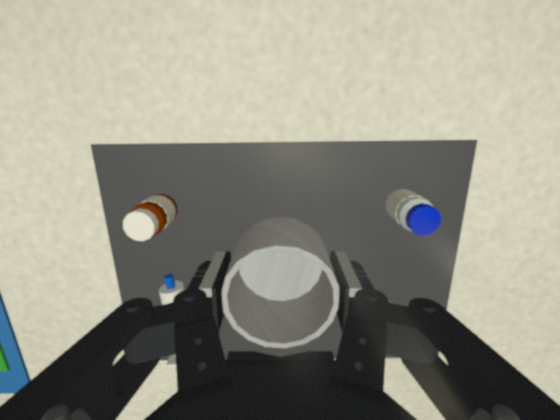

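Run:
```python
from h import *
w=np.load("w2.npz");E=(w["K"],w["R"],w["C"])
for z in(.138,.143,.147): print(ray([(280,297),(222,296),(339,296)],z,E)*1000)
```

```text
[[ 571.69553585 -230.93478458  138.        ]
 [ 574.93412744 -204.15694782  138.        ]
 [ 569.47639675 -258.30463502  138.        ]]
[[ 575.06496297 -231.26190563  143.        ]
 [ 578.16595964 -205.62175302  143.        ]
 [ 572.94010629 -257.46891961  143.        ]]
[[ 577.76050466 -231.52360247  147.        ]
 [ 580.7514254  -206.79359719  147.        ]
 [ 575.71107392 -256.80034728  147.        ]]
```

Request:
servo_tool([
  {"x": -12, "y": 40, "z": 0, "yaw": 0},
  {"x": -28, "y": 90, "z": 0, "yaw": 0},
  {"x": -44, "y": 140, "z": 0, "yaw": 0},
  {"x": -60, "y": 190, "z": 0, "yaw": 0},
  {"x": -76, "y": 240, "z": 0, "yaw": 0},
  {"x": -92, "y": 290, "z": 0, "yaw": 0},
  {"x": -105, "y": 325, "z": -10, "yaw": 0},
  {"x": -113, "y": 346, "z": -30, "yaw": 0},
  {"x": -113, "y": 346, "z": -50, "yaw": 0},
  {"x": -113, "y": 346, "z": -60, "yaw": 0},
  {"x": -113, "y": 346, "z": -60, "yaw": 0},
])

```text
time: 5.88
ee_pos: [0.4582, 0.0013, 0.0771]
tcp_rot: [-177.5, -0.2, -1.2]
wrist_force: [-0.8, 0.8, -1.3]
opening: 0.0523
```

```bash
python3 -c "
from h import *
o=get_obs();print({k:np.round(v,2) for k,v in o.items()})"; python3 look.py w3
python3 -c "
from h import *
p,d=camera('side');cv2.imwrite('pics/s3.png',p[:,:,::-1])"
```

```text
{'time': np.float64(5.88), 'q': array([ -1.29,  -7.56, -21.76,  75.59,   2.53, 179.94]), 'qd': array([ 0.7 ,  0.22, -4.11, -5.21,  0.32,  0.  ]), 'joint_efforts': array([ -0.12, -38.32,  46.65,   0.05,   0.14,   0.  ]), 'ee_pos': array([0.46, 0.  , 0.08]), 'tcp_rot': array([-177.47,   -0.21,   -1.24]), 'wrist_force': array([-0.81,  0.85, -1.31]), 'torque': array([-0.04,  0.02,  0.06]), 'opening': np.float64(0.05)}
5.875 [458.2   1.3  77.1] [-177.5   -0.2   -1.2] 0.05226130912998507 [-0.8  0.8 -1.3]
```

View pics/s3.png

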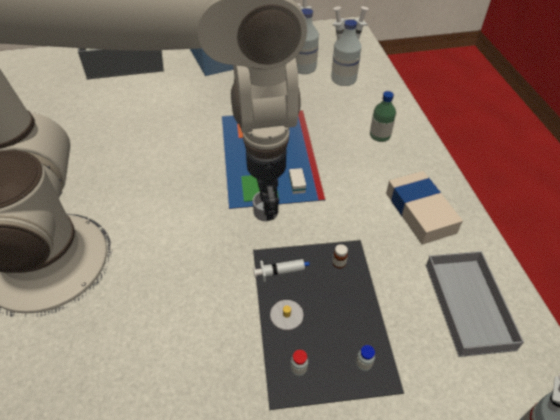

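Request:
servo_tool([
  {"x": 0, "y": 0, "z": 0, "yaw": 10},
  {"x": 0, "y": 10, "z": 0, "yaw": 20},
  {"x": 0, "y": 20, "z": 0, "yaw": 30},
  {"x": 0, "y": 30, "z": 0, "yaw": 40},
  {"x": 0, "y": 40, "z": 0, "yaw": 50},
  {"x": 0, "y": 50, "z": 0, "yaw": 60},
  {"x": 0, "y": 60, "z": 0, "yaw": 70},
  {"x": 0, "y": 70, "z": 0, "yaw": 80},
  {"x": 0, "y": 80, "z": 0, "yaw": 90},
  {"x": 0, "y": 90, "z": 0, "yaw": 100},
  {"x": 0, "y": 100, "z": 0, "yaw": 110},
  {"x": 0, "y": 112, "z": 0, "yaw": 120},
])

```text
time: 7.48
ee_pos: [0.4588, 0.1138, 0.0781]
tcp_rot: [-177.5, -0.2, 119.1]
wrist_force: [-0.2, -0.2, 0.3]
opening: 0.0521
```

Request:
servo_tool([
  {"x": 1, "y": 0, "z": 0, "yaw": 10},
  {"x": 2, "y": 0, "z": 0, "yaw": 20},
  {"x": 2, "y": 0, "z": 0, "yaw": 30},
  {"x": 2, "y": 0, "z": 0, "yaw": 40},
  {"x": 2, "y": 0, "z": 0, "yaw": 50},
  {"x": 2, "y": 0, "z": -10, "yaw": 55},
  {"x": 2, "y": 0, "z": -25, "yaw": 55},
  {"x": 2, "y": 0, "z": -33, "yaw": 55},
  {"x": 2, "y": 0, "z": -37, "yaw": 55},
  {"x": 2, "y": 0, "z": -37, "yaw": 55},
])

```text
time: 8.72
ee_pos: [0.4608, 0.1138, 0.0409]
tcp_rot: [-177.5, -0.2, 174.1]
wrist_force: [0.3, -0.2, -0.4]
opening: 0.0524
```

```bash
python3 look.py w4; python3 -c "
from h import *
p,d=camera('side');cv2.imwrite('pics/s4.png',cv2.resize(p[100:260,200:340,::-1],None,fx=3.5,fy=3.5))"
```

```text
8.725 [460.8 113.8  40.9] [-177.5   -0.2  174.1] 0.052376063558061965 [ 0.3 -0.2 -0.4]
```

View pics/w4.png

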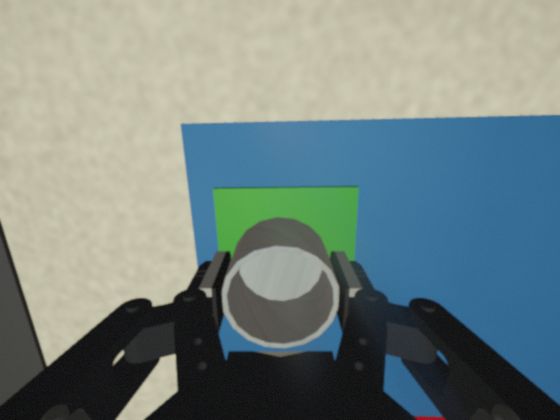

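View pics/s4.png

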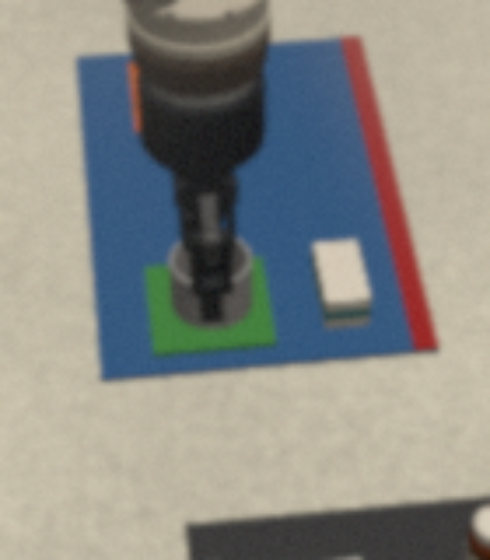

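Request:
servo_tool([
  {"x": 0, "y": 0, "z": -3, "yaw": 0},
  {"x": 0, "y": 0, "z": -5, "yaw": 0},
  {"x": 0, "y": 0, "z": -5, "yaw": 0},
])

```text
time: 9.2
ee_pos: [0.4613, 0.1139, 0.037]
tcp_rot: [-177.5, -0.1, 174.1]
wrist_force: [-1.7, -0.4, 3.6]
opening: 0.0521
```

Request:
servo_tool([
  {"x": 0, "y": 0, "z": 0, "yaw": 0},
  {"x": 0, "y": 0, "z": 0, "yaw": 0},
  {"x": 0, "y": 0, "z": 0, "yaw": 0},
  {"x": 0, "y": 0, "z": 1, "yaw": 0},
  {"x": 0, "y": 0, "z": 30, "yaw": 0},
  {"x": 0, "y": 0, "z": 80, "yaw": 0},
  {"x": 0, "y": 0, "z": 130, "yaw": 0},
  {"x": 0, "y": 0, "z": 130, "yaw": 0},
], grip=84)

```text
time: 10.2
ee_pos: [0.4629, 0.1143, 0.171]
tcp_rot: [-177.7, 0.2, 174.1]
wrist_force: [-0.3, 0.4, -0.5]
opening: 0.084
```

```bash
python3 look.py w5; python3 -c "
from h import *
o=get_obs();print(o['q'])"
```

```text
10.2 [462.9 114.3 171. ] [-177.7    0.2  174.1] 0.08399630989854628 [-0.3  0.4 -0.5]
[15.10998149 -5.22518535 -9.50490967 86.54929856 -2.24457813 21.05409785]
```

View pics/w5.png

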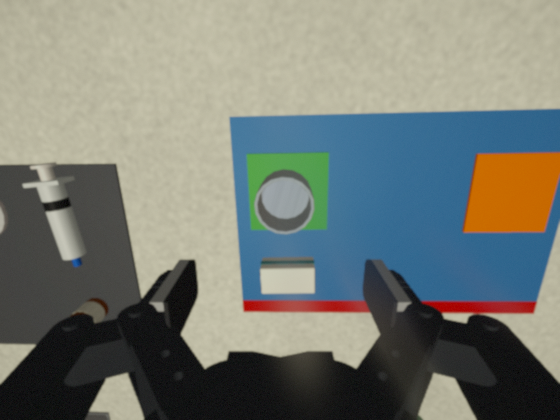

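Request:
servo_tool([
  {"x": 0, "y": 0, "z": 20, "yaw": 10.5},
  {"x": 0, "y": 0, "z": 20, "yaw": 21},
  {"x": 0, "y": 0, "z": 20, "yaw": 31.5},
  {"x": 0, "y": 0, "z": 20, "yaw": 42},
  {"x": 0, "y": 0, "z": 20, "yaw": 52.5},
  {"x": 0, "y": 0, "z": 20, "yaw": 63},
  {"x": 0, "y": 0, "z": 20, "yaw": 73.5},
  {"x": 0, "y": 0, "z": 20, "yaw": 84},
  {"x": 0, "y": 0, "z": 20, "yaw": 94.5},
  {"x": 0, "y": 0, "z": 20, "yaw": 105},
  {"x": 0, "y": 0, "z": 20, "yaw": 115},
  {"x": 0, "y": 0, "z": 20, "yaw": 125},
])

```text
time: 11.75
ee_pos: [0.4616, 0.114, 0.1869]
tcp_rot: [-177.7, 0.1, -60.6]
wrist_force: [0.6, 0.9, 0.9]
opening: 0.0842
```

Request:
servo_tool([
  {"x": 0, "y": 0, "z": 0, "yaw": 10.5},
  {"x": 0, "y": 0, "z": 0, "yaw": 21},
  {"x": 0, "y": 0, "z": 0, "yaw": 31.5},
  {"x": 0, "y": 0, "z": 0, "yaw": 42},
  {"x": 0, "y": 0, "z": 0, "yaw": 52.5},
  {"x": 0, "y": 0, "z": 0, "yaw": 63},
  {"x": 0, "y": 0, "z": 0, "yaw": 71},
  {"x": 0, "y": 0, "z": 0, "yaw": 71},
])

```text
time: 12.75
ee_pos: [0.4612, 0.1139, 0.1854]
tcp_rot: [-177.7, 0.2, 10.3]
wrist_force: [-0.2, 0.5, 0.8]
opening: 0.0839
```

```bash
python3 -c "
from h import *
o=get_obs();print(o['q'])
w=np.load('w5.npz');E=(w['K'],w['R'],w['C'])
print(ray((285,202),.044,E)*1000, ray([(248,153),(328,153),(328,231),(250,231)],.006,E)*1000)"
```

```text
[  12.61533171   -6.03747357   -8.39136968   87.75299377    2.26735485
 -177.72707015]
[[460.93091659 115.53614675  44.        ]] [[419.429893    82.56122471   6.        ]
 [427.05238659 159.47730557   6.        ]
 [507.77035666 155.09592435   6.        ]
 [500.64568209  73.46160971   6.        ]]
```

Request:
servo_tool([
  {"x": 0, "y": -30, "z": 0, "yaw": 0},
  {"x": 0, "y": -60, "z": 0, "yaw": 0},
  {"x": 0, "y": -60, "z": 0, "yaw": 0},
])

```text
time: 13.12
ee_pos: [0.4575, 0.0758, 0.1852]
tcp_rot: [-178.7, 0.2, 8.5]
wrist_force: [0.0, 0.4, 0.4]
opening: 0.0841
```

```bash
python3 -c "
from h import *
o=get_obs();print(o['q'])"
```

```text
[   8.67537013   -7.46396215   -9.68904004   87.99270506    1.28585951
 -179.81526316]
```

It works: roll is coming back towards -180. I'll push it a bit further.

Request:
servo_tool([
  {"x": 4, "y": -40, "z": 0, "yaw": 0},
  {"x": 4, "y": -60, "z": 0, "yaw": 0},
  {"x": 4, "y": -60, "z": 0, "yaw": 0},
])

```text
time: 13.5
ee_pos: [0.458, 0.0481, 0.1853]
tcp_rot: [179.9, 0.2, 6.0]
wrist_force: [0.3, 0.7, 0.0]
opening: 0.0839
```

```bash
python3 -c "
from h import *
o=get_obs();print(o['q'])"
```

```text
[ 6.07245955e+00 -7.87686178e+00 -1.00469813e+01  8.80754846e+01
 -1.25442595e-01 -1.79924871e+02]
```

Request:
servo_tool([
  {"x": 0, "y": 0, "z": 0, "yaw": -10.5},
  {"x": 0, "y": 0, "z": 0, "yaw": -21},
  {"x": 0, "y": -20, "z": 0, "yaw": -31.5},
  {"x": 0, "y": -40, "z": 0, "yaw": -42},
  {"x": 0, "y": -60, "z": 0, "yaw": -52.5},
  {"x": 0, "y": -80, "z": 0, "yaw": -63},
  {"x": 0, "y": -100, "z": 0, "yaw": -73.5},
  {"x": 0, "y": -120, "z": 0, "yaw": -84},
  {"x": 0, "y": -140, "z": 0, "yaw": -94.5},
  {"x": 0, "y": -160, "z": 0, "yaw": -105},
  {"x": 0, "y": -180, "z": 0, "yaw": -115},
  {"x": 0, "y": -200, "z": 0, "yaw": -125},
])

```text
time: 15.0
ee_pos: [0.4581, -0.1523, 0.1853]
tcp_rot: [179.9, 0.3, -119.3]
wrist_force: [0.2, 0.6, -0.1]
opening: 0.0839
```

```bash
python3 -c "
from h import *
o=get_obs();print(o['q'])"
```

```text
[-18.54010623  -5.00279974  -7.42712408  87.64325133   0.276742
 -79.21938069]
```

Next: over the lid at (452.5, -224), turning to yaw 174.3 and narrowing the jaws for the knob.

Request:
servo_tool([
  {"x": -1, "y": -15, "z": 0, "yaw": -10.5},
  {"x": -2, "y": -30, "z": -10, "yaw": -21},
  {"x": -3, "y": -45, "z": -20, "yaw": -31.5},
  {"x": -4, "y": -60, "z": -40, "yaw": -42},
  {"x": -5, "y": -72, "z": -60, "yaw": -52.5},
  {"x": -5, "y": -72, "z": -60, "yaw": -60},
  {"x": -5, "y": -72, "z": -60, "yaw": -66.4},
  {"x": -5, "y": -72, "z": -60, "yaw": -66.4},
], grip=40)

```text
time: 16.0
ee_pos: [0.4532, -0.2241, 0.1252]
tcp_rot: [179.9, 0.3, 174.3]
wrist_force: [-0.6, 0.0, -0.2]
opening: 0.0401
```

```bash
python3 look.py w6;  python3 -c "
from h import *
w=np.load('w6.npz');E=(w['K'],w['R'],w['C']);p=w['p'];h=cv2.cvtColor(p,cv2.COLOR_RGB2HSV)
for b in blobs(cv2.inRange(h,(18,150,110),(32,255,255))>0,40): print(b, ray(b[1],.024,E)*1000)"
```

```text
16.0 [ 453.2 -224.1  125.2] [179.9   0.3 174.3] 0.04008177983693373 [-0.6  0.  -0.2]
(np.int32(295), array([282.43728814, 213.01016949]), array([274, 202,  18,  22], dtype=int32)) [[ 453.05092397 -220.16009561   24.        ]]
```

View pics/w6.png

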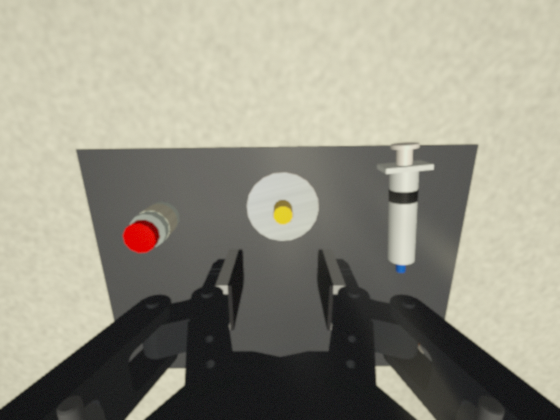

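Request:
servo_tool([
  {"x": 0, "y": 1, "z": -50, "yaw": 0},
  {"x": 0, "y": 1.5, "z": -80, "yaw": 0},
  {"x": 0, "y": 1.5, "z": -89, "yaw": 0},
  {"x": 0, "y": 1.5, "z": -89, "yaw": 0},
])

```text
time: 16.55
ee_pos: [0.4533, -0.2226, 0.0366]
tcp_rot: [179.9, 0.3, 174.5]
wrist_force: [-1.0, -0.2, -0.1]
opening: 0.04
```

Request:
servo_tool([
  {"x": 0, "y": 0, "z": 0, "yaw": 0},
  {"x": 0, "y": 0, "z": 0, "yaw": 0},
  {"x": 0, "y": 0, "z": 0, "yaw": 0},
  {"x": 0, "y": 0, "z": 0, "yaw": 0},
  {"x": 0, "y": 0, "z": 0, "yaw": 0},
], grip=8)

```text
time: 17.18
ee_pos: [0.4542, -0.223, 0.0383]
tcp_rot: [179.9, 0.4, 174.5]
wrist_force: [-0.7, -0.4, 6.9]
opening: 0.0144
```

Request:
servo_tool([
  {"x": 0, "y": 0, "z": 40, "yaw": 0},
  {"x": 0, "y": 0, "z": 80, "yaw": 0},
  {"x": 0, "y": 0, "z": 110, "yaw": 0},
  {"x": 0, "y": 0, "z": 110, "yaw": 0},
])

```text
time: 17.68
ee_pos: [0.4554, -0.2236, 0.1512]
tcp_rot: [-180.0, 0.7, 174.5]
wrist_force: [1.0, -0.5, -1.4]
opening: 0.0141
```

```bash
python3 look.py w7
```

```text
17.675 [ 455.4 -223.6  151.2] [-180.     0.7  174.5] 0.014052789201580693 [ 1.  -0.5 -1.4]
```

View pics/w7.png

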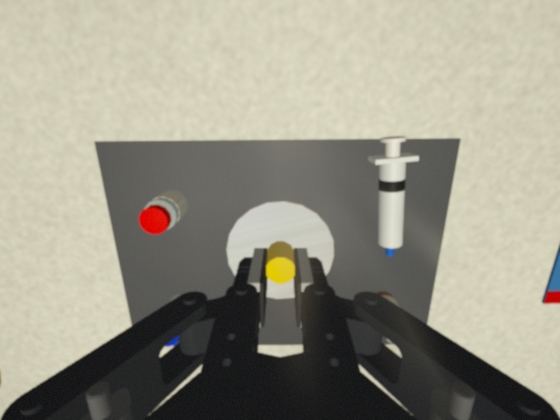

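```bash
python3 -c "
from h import *
w=np.load('w7.npz');E=(w['K'],w['R'],w['C']);p=w['p']
print(ray((280.5,269.5),.141,E)*1000, ray([(280,251),(226,250),(334,250),(280,202)],.121,E)*1000)"; python3 -c "
from h import *
p,d=camera('top');np.save('t7.npy',p);cv2.imwrite('pics/t7.png',cv2.resize(p[130:270,100:480,::-1],None,fx=2.1,fy=2.1))
T=ext('top');h=cv2.cvtColor(p,cv2.COLOR_RGB2HSV)
for n,lo,hi in(('g',(50,150,80),(70,255,255)),('o',(5,200,150),(14,255,255))):
  for b in blobs(cv2.inRange(h,lo,hi)>0,200): print(n,b[0],b[2],ray(b[1],.006,T)*1000)"
```

```text
[[ 453.84649595 -221.45410229  141.        ]] [[ 453.6261059  -221.70347003  121.        ]
 [ 450.08526577 -252.04690307  121.        ]
 [ 455.91945843 -191.24983728  121.        ]
 [ 424.72745235 -218.91733201  121.        ]]
g 616 [217 203  38  38] [[456.61958759 113.2165307    6.        ]]
o 1188 [118 195  38  37] [[482.35168799 332.39148202   6.        ]]
```

View pics/t7.png

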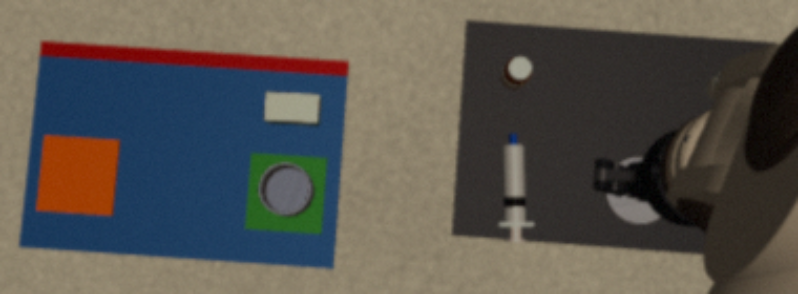

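```bash
python3 -c "
from h import *
T=ext('top')
p=np.load('t7.npy');a=p[195:250,208:265,::-1];cv2.imwrite('pics/t7b.png',cv2.resize(a,None,fx=10,fy=10,interpolation=cv2.INTER_NEAREST))
print(ray((236,219.2),.044,T)*1000)"
```

```text
[[463.70356628 108.87307448  44.        ]]
```

View pics/t7b.png

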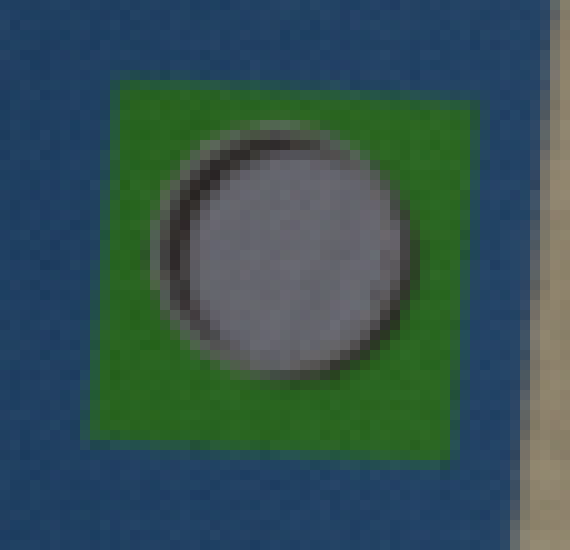

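Request:
servo_tool([
  {"x": 1, "y": 35, "z": 0, "yaw": 0},
  {"x": 2, "y": 80, "z": 0, "yaw": 0},
  {"x": 3, "y": 125, "z": 0, "yaw": 0},
  {"x": 4, "y": 170, "z": 0, "yaw": 0},
  {"x": 5, "y": 215, "z": 0, "yaw": 0},
  {"x": 6, "y": 260, "z": 0, "yaw": 0},
  {"x": 7, "y": 300, "z": 0, "yaw": 0},
  {"x": 8, "y": 325, "z": -20, "yaw": 0},
  {"x": 8, "y": 334.5, "z": -40, "yaw": 0},
  {"x": 8, "y": 334.5, "z": -55, "yaw": 0},
  {"x": 8, "y": 334.5, "z": -60, "yaw": 0},
  {"x": 8, "y": 334.5, "z": -60, "yaw": 0},
])

```text
time: 19.27
ee_pos: [0.4621, 0.1109, 0.0879]
tcp_rot: [179.9, 0.4, 174.5]
wrist_force: [-0.3, 0.5, 0.5]
opening: 0.0144
```

```bash
python3 look.py w8; python3 -c "
from h import *
p,d=camera('side');cv2.imwrite('pics/s8.png',cv2.resize(p[140:230,210:330,::-1],None,fx=6,fy=6))"
```

```text
19.275 [462.1 110.9  87.9] [179.9   0.4 174.5] 0.014379740915205035 [-0.3  0.5  0.5]
```

View pics/w8.png

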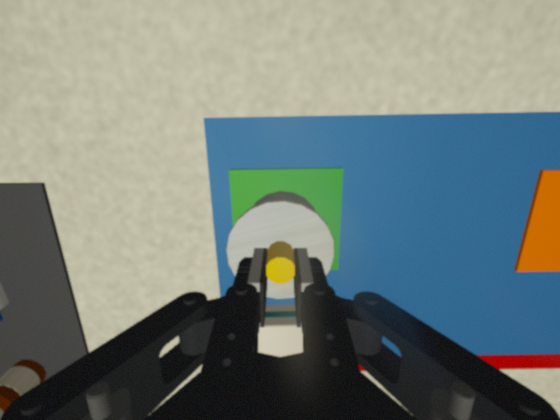

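View pics/s8.png

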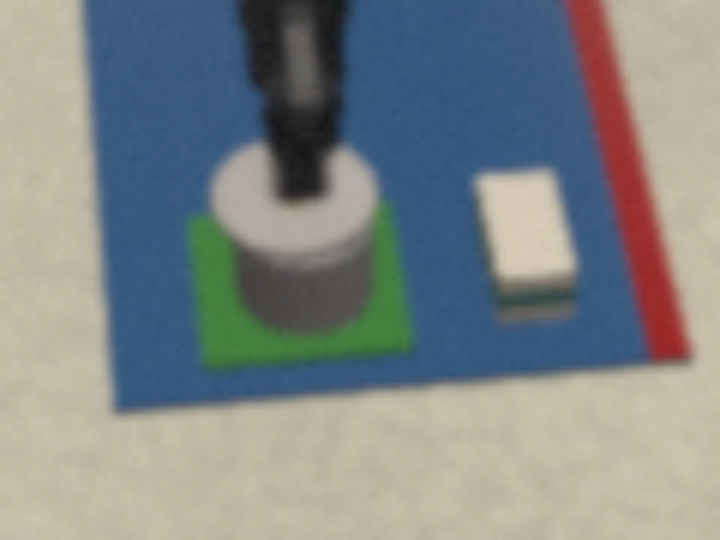

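Run:
```python
from h import *
S=ext("side")
f=lambda u:np.array([u[0]/6+210-.42,u[1]/6+140-.42])
# pot visible outline: left 236 right 376 ; find its x from limb at mid-height
for x in(458,462,466):
    print(x,(proj([x/1e3,.112,.025],S)-[210,140]+.42)*6, (proj([x/1e3,.112,.055],S)-[210,140]+.42)*6)
print(ray(f((295,197)),.058,S)*1000)
```

```text
458 [[287.76564743 250.72108432]] [[285.65299912 194.29575467]]
462 [[298.13761475 249.23732427]] [[296.23736115 192.81209579]]
466 [[308.49866262 247.75512631]] [[306.81035326 191.33003069]]
[[460.68784529 106.90244574  58.        ]]
```

Run:
```python
from h import *
S=ext("side")
f=lambda u:np.array([u[0]/6+210-.42,u[1]/6+140-.42])
a=ray(f((300,332)),.006,S)[0]*1000;print("pot front bottom",a,"centre y ~",a[1]+27)
a=ray(f((290,255)),.055,S)[0]*1000;print("lid front",a,a[1]+31)
a=ray(f((295,138)),.058,S)[0]*1000;print("lid back",a,a[1]-31)
```

```text
pot front bottom [457.75520176  87.08877726   6.        ] centre y ~ 114.08877725672615
lid front [454.02896852  80.65112911  55.        ] 111.65112911159456
lid back [466.29871111 138.0393648   58.        ] 107.03936480490563
```

Request:
servo_tool([
  {"x": 3, "y": 2, "z": 0, "yaw": 0},
  {"x": 3, "y": 2, "z": -4, "yaw": 0},
  {"x": 3, "y": 2, "z": -7, "yaw": 0},
  {"x": 3, "y": 2, "z": -8, "yaw": 0},
  {"x": 3, "y": 2, "z": -8, "yaw": 0},
])

```text
time: 20.0
ee_pos: [0.4655, 0.1131, 0.0806]
tcp_rot: [179.9, 0.5, 174.5]
wrist_force: [-0.0, 1.5, -1.1]
opening: 0.0145
```

Request:
servo_tool([
  {"x": 0, "y": 0, "z": -2, "yaw": 0},
  {"x": 0, "y": 0, "z": -3, "yaw": 0},
  {"x": 0, "y": 0, "z": -3, "yaw": 0},
])

```text
time: 20.38
ee_pos: [0.4658, 0.1131, 0.0792]
tcp_rot: [179.9, 0.5, 174.5]
wrist_force: [-5.0, -1.6, 12.7]
opening: 0.014
```

Contact at the expected height (79 mm). Releasing the lid and looking.

Request:
servo_tool([
  {"x": 0, "y": 0, "z": 1, "yaw": 0},
  {"x": 0, "y": 0, "z": 1, "yaw": 0},
  {"x": 0, "y": 0, "z": 1, "yaw": 0},
  {"x": 0, "y": 0, "z": 20, "yaw": 0},
  {"x": 0, "y": 0, "z": 60, "yaw": 0},
  {"x": 0, "y": 0, "z": 100, "yaw": 0},
  {"x": 0, "y": 0, "z": 100, "yaw": 0},
], grip=36)

```text
time: 21.25
ee_pos: [0.4671, 0.1135, 0.1821]
tcp_rot: [179.8, 0.8, 174.5]
wrist_force: [0.6, 0.7, 0.7]
opening: 0.0359
```

```bash
python3 look.py w9; python3 -c "
from h import *
p,d=camera('side');cv2.imwrite('pics/s9.png',cv2.resize(p[140:230,210:330,::-1],None,fx=6,fy=6))"
```

```text
21.25 [467.1 113.5 182.1] [179.8   0.8 174.5] 0.03588419433551144 [0.6 0.7 0.7]
```

View pics/w9.png

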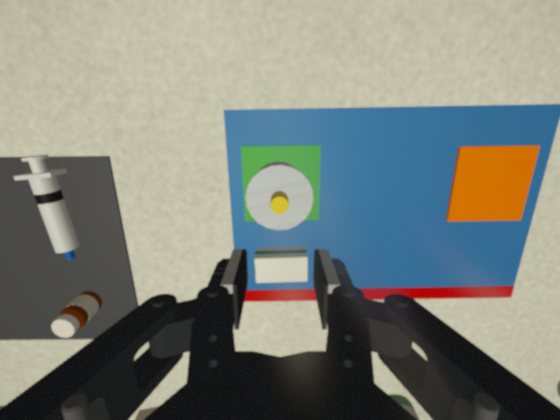

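View pics/s9.png

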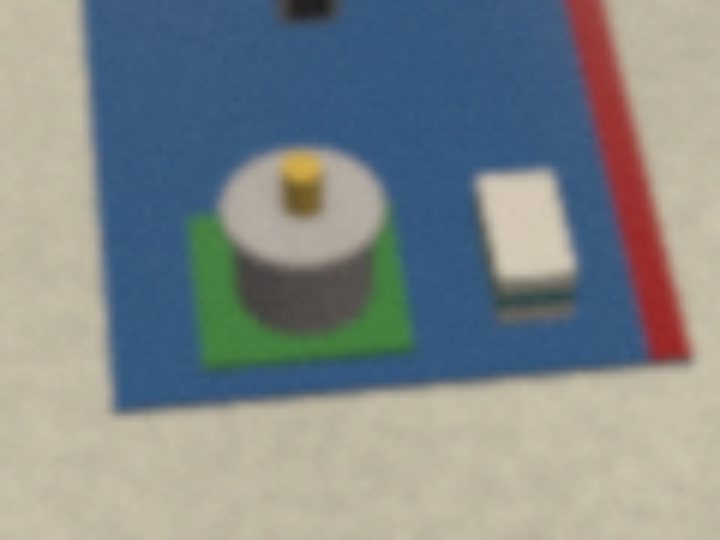

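Request:
servo_tool([
  {"x": 15, "y": -30, "z": 0, "yaw": 0},
  {"x": 35, "y": -75, "z": 0, "yaw": 0},
  {"x": 55, "y": -120, "z": -10, "yaw": 0},
  {"x": 78, "y": -165, "z": -20, "yaw": 0},
  {"x": 100, "y": -210, "z": -30, "yaw": 0},
  {"x": 115, "y": -242, "z": -50, "yaw": 0},
  {"x": 115, "y": -242, "z": -62, "yaw": 0},
  {"x": 115, "y": -242, "z": -62, "yaw": 0},
], grip=60)

```text
time: 22.35
ee_pos: [0.5796, -0.1283, 0.1146]
tcp_rot: [179.8, 0.3, 174.5]
wrist_force: [-0.2, -0.6, 0.3]
opening: 0.0599
```

```bash
python3 look.py w10
```

```text
22.35 [ 579.6 -128.3  114.6] [179.8   0.3 174.5] 0.059899730738130534 [-0.2 -0.6  0.3]
```

View pics/w10.png

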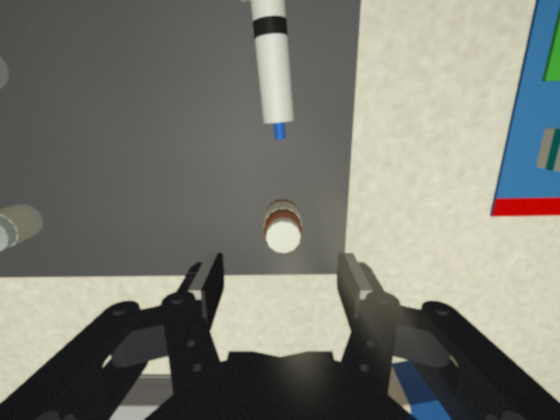

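```bash
python3 -c "
from h import *
w=np.load('w10.npz');E=(w['K'],w['R'],w['C'])
print(ray((283,237),.051,E)*1000)"
```

```text
[[ 583.88811561 -124.76146129   51.        ]]
```

Request:
servo_tool([
  {"x": 2, "y": 0, "z": -40, "yaw": 0},
  {"x": 2, "y": 0, "z": -70, "yaw": 0},
  {"x": 2, "y": 0, "z": -84, "yaw": 0},
  {"x": 2, "y": 0, "z": -85, "yaw": 0},
  {"x": 2, "y": 0, "z": -85, "yaw": 0},
])

```text
time: 23.02
ee_pos: [0.5828, -0.128, 0.0325]
tcp_rot: [179.9, 0.5, 174.5]
wrist_force: [-0.5, -0.2, -0.1]
opening: 0.0603
```

Request:
servo_tool([
  {"x": 0, "y": 0, "z": 0, "yaw": 0},
  {"x": 0, "y": 0, "z": 0, "yaw": 0},
  {"x": 0, "y": 0, "z": 0, "yaw": 0},
  {"x": 0, "y": 0, "z": 0, "yaw": 0},
  {"x": 0, "y": 0, "z": 0, "yaw": 0},
], grip=20)

```text
time: 23.65
ee_pos: [0.5835, -0.1281, 0.0338]
tcp_rot: [179.9, 0.7, 174.5]
wrist_force: [-0.8, 0.1, 6.9]
opening: 0.0269
```

Request:
servo_tool([
  {"x": 0, "y": 0, "z": 30, "yaw": 0},
  {"x": 0, "y": 0, "z": 70, "yaw": 0},
  {"x": 0, "y": 20, "z": 100, "yaw": 0},
  {"x": 0, "y": 60, "z": 100, "yaw": 0},
  {"x": 0, "y": 105, "z": 100, "yaw": 0},
  {"x": -10, "y": 150, "z": 100, "yaw": 0},
  {"x": -20, "y": 195, "z": 100, "yaw": 0},
  {"x": -35, "y": 240, "z": 100, "yaw": 0},
  {"x": -50, "y": 285, "z": 100, "yaw": 0},
  {"x": -65, "y": 330, "z": 100, "yaw": 0},
  {"x": -80, "y": 365, "z": 100, "yaw": 0},
  {"x": -90, "y": 400, "z": 90, "yaw": 0},
])

```text
time: 25.15
ee_pos: [0.4932, 0.2733, 0.1248]
tcp_rot: [179.8, 0.7, 174.5]
wrist_force: [-0.3, 0.4, -0.6]
opening: 0.0272
```

Request:
servo_tool([
  {"x": -2, "y": 22, "z": -20, "yaw": 0},
  {"x": -4, "y": 44, "z": -40, "yaw": 0},
  {"x": -6, "y": 59, "z": -60, "yaw": 0},
  {"x": -6, "y": 59, "z": -75, "yaw": 0},
  {"x": -6, "y": 59, "z": -75, "yaw": 0},
])

```text
time: 25.78
ee_pos: [0.4866, 0.3313, 0.0482]
tcp_rot: [179.9, 0.6, 174.5]
wrist_force: [0.5, -0.8, 0.3]
opening: 0.0273
```

```bash
python3 look.py w11; python3 -c "
from h import *
p,d=camera('side');cv2.imwrite('pics/s11.png',cv2.resize(p[90:220,200:340,::-1],None,fx=4.5,fy=4.5))
p,d=camera('top');cv2.imwrite('pics/t11.png',cv2.resize(p[145:265,100:275,::-1],None,fx=4.5,fy=4.5,interpolation=0));np.save('t11.npy',p)"
```

```text
25.775 [486.6 331.3  48.2] [179.9   0.6 174.5] 0.027252720767492286 [ 0.5 -0.8  0.3]
```

View pics/w11.png

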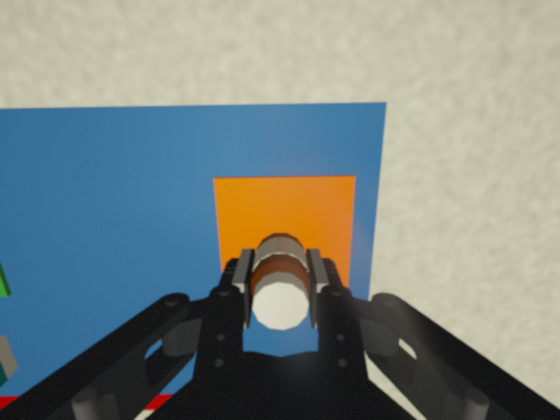

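View pics/s11.png

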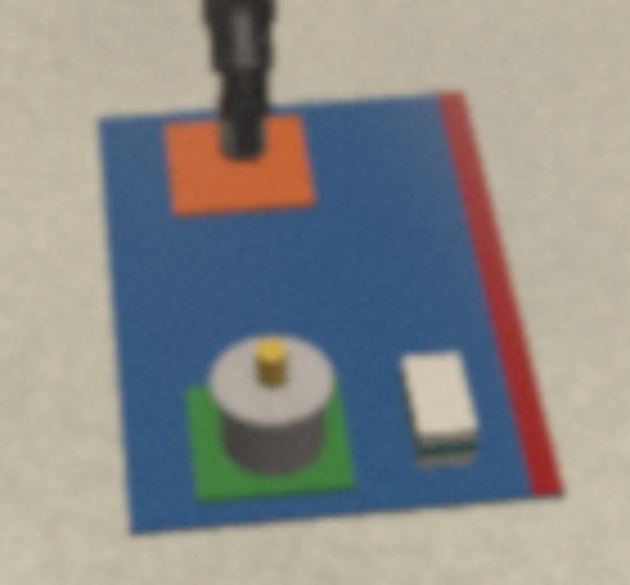

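View pics/t11.png

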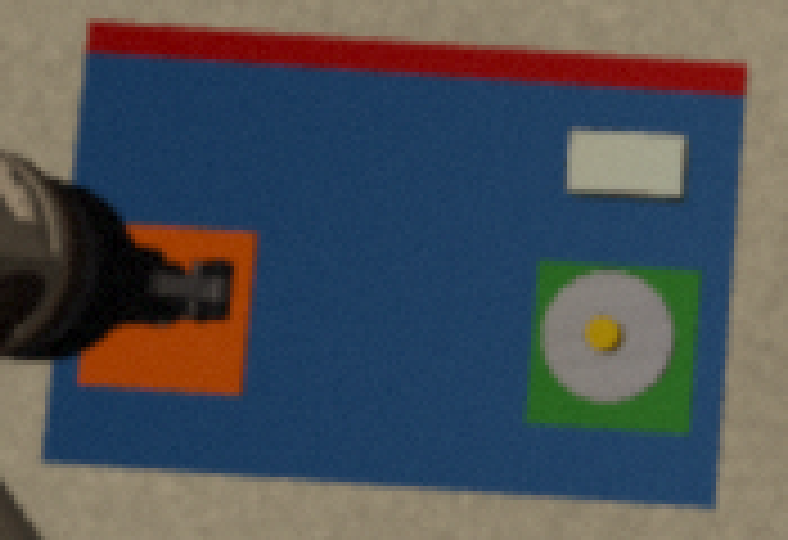

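Request:
servo_tool([
  {"x": -3, "y": 1, "z": -5, "yaw": 0},
  {"x": -3, "y": 1, "z": -9, "yaw": 0},
  {"x": -3, "y": 1, "z": -11, "yaw": 0},
  {"x": -3, "y": 1, "z": -11, "yaw": 0},
])

```text
time: 26.42
ee_pos: [0.4847, 0.3329, 0.0394]
tcp_rot: [179.8, 0.8, 174.5]
wrist_force: [-0.3, -0.0, 0.2]
opening: 0.0269
```

```bash
python3 -c "
from h import *
p=np.load('t11.npy');T=ext('top')
f=lambda u:(u[0]/4.5+100-.4,u[1]/4.5+145-.4)
print('lid',ray(f((607,335)),.049,T)*1000,'knob',ray(f((603,333)),.068,T)*1000)"
```

```text
lid [[463.72581801 111.47230642  49.        ]] knob [[463.35017483 111.03934441  68.        ]]
```

Request:
servo_tool([
  {"x": -1, "y": 0, "z": -2, "yaw": 0},
  {"x": -1, "y": 0, "z": -3.5, "yaw": 0},
  {"x": -1, "y": 0, "z": -3.5, "yaw": 0},
])

```text
time: 26.8
ee_pos: [0.4837, 0.3329, 0.0368]
tcp_rot: [179.8, 0.8, 174.5]
wrist_force: [-2.4, -2.3, 6.8]
opening: 0.0273
```

Seated at 36.8 mm as predicted. Releasing gently.

Request:
servo_tool([
  {"x": 0, "y": 0, "z": 0.5, "yaw": 0},
  {"x": 0, "y": 0, "z": 0.5, "yaw": 0},
  {"x": 0, "y": 0, "z": 0.5, "yaw": 0},
  {"x": 0, "y": 0, "z": 1, "yaw": 0},
  {"x": 0, "y": 0, "z": 30, "yaw": 0},
  {"x": 0, "y": 0, "z": 70, "yaw": 0},
  {"x": 0, "y": 0, "z": 110, "yaw": 0},
  {"x": 0, "y": 0, "z": 110, "yaw": 0},
], grip=60)

```text
time: 27.8
ee_pos: [0.4849, 0.3338, 0.1505]
tcp_rot: [179.6, 1.1, 174.5]
wrist_force: [-0.9, 0.3, -0.4]
opening: 0.0597
```

```bash
python3 look.py w12
```

```text
27.8 [484.9 333.8 150.5] [179.6   1.1 174.5] 0.05973424025245277 [-0.9  0.3 -0.4]
```

View pics/w12.png

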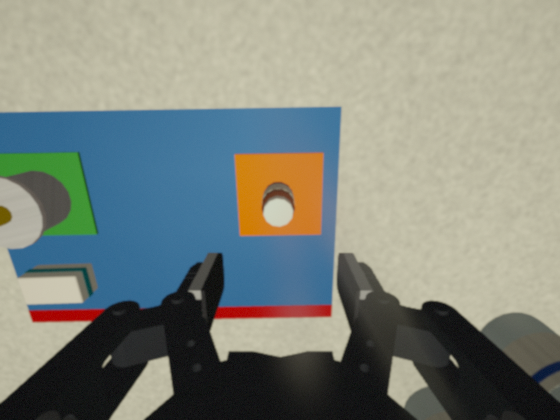

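Request:
servo_tool([
  {"x": 0, "y": -40, "z": 0, "yaw": 0},
  {"x": 0, "y": -90, "z": 0, "yaw": 0},
  {"x": 0, "y": -145, "z": 0, "yaw": 0},
  {"x": -5, "y": -200, "z": 0, "yaw": 0},
  {"x": -10, "y": -255, "z": 0, "yaw": 0},
  {"x": -15, "y": -310, "z": 0, "yaw": 0},
  {"x": -20, "y": -365, "z": 0, "yaw": 0},
  {"x": -25, "y": -420, "z": 0, "yaw": 0},
  {"x": -30, "y": -475, "z": 0, "yaw": 0},
  {"x": -33, "y": -530, "z": 0, "yaw": 0},
  {"x": -33, "y": -580, "z": 0, "yaw": 0},
  {"x": -33, "y": -610, "z": 0, "yaw": 0},
])

```text
time: 29.35
ee_pos: [0.4503, -0.2786, 0.1464]
tcp_rot: [179.6, 0.8, 174.4]
wrist_force: [0.1, 0.5, -0.0]
opening: 0.0599
```

Request:
servo_tool([
  {"x": 0, "y": -25, "z": -10, "yaw": 0},
  {"x": 0, "y": -50, "z": -25, "yaw": 0},
  {"x": 0, "y": -50, "z": -35, "yaw": 0},
  {"x": 0, "y": -50, "z": -35, "yaw": 0},
])

```text
time: 29.85
ee_pos: [0.4497, -0.3278, 0.1098]
tcp_rot: [179.5, 0.7, 174.4]
wrist_force: [0.8, 0.6, -0.0]
opening: 0.0599
```

```bash
python3 look.py w13;  python3 -c "
from h import *
w=np.load('w13.npz');E=(w['K'],w['R'],w['C']);p=w['p'];h=cv2.cvtColor(p,cv2.COLOR_RGB2HSV)
m=cv2.inRange(h,(0,170,110),(4,255,255))|cv2.inRange(h,(176,170,110),(180,255,255))
for b in blobs(m>0,100): print(b, ray(b[1],.049,E)*1000)"
```

```text
29.85 [ 449.7 -327.8  109.8] [179.5   0.7 174.4] 0.05989599877623017 [ 0.8  0.6 -0. ]
(np.int32(921), array([281.11400651, 235.89576547]), array([265, 219,  34,  34], dtype=int32)) [[ 452.23217802 -324.99595241   49.        ]]
```

View pics/w13.png

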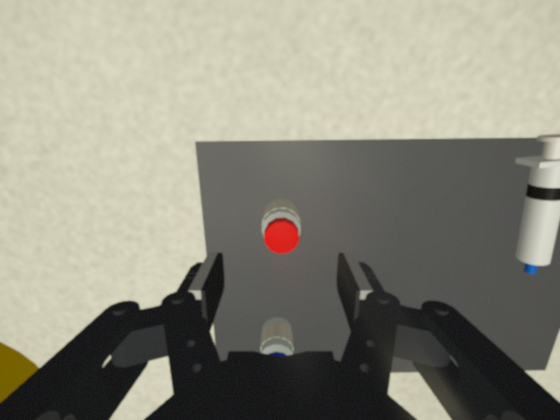

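Request:
servo_tool([
  {"x": 2, "y": 1, "z": -40, "yaw": 0},
  {"x": 2, "y": 1, "z": -68, "yaw": 0},
  {"x": 2, "y": 1, "z": -79, "yaw": 0},
  {"x": 2, "y": 1, "z": -79, "yaw": 0},
  {"x": 2, "y": 1, "z": -79, "yaw": 0},
])

```text
time: 30.52
ee_pos: [0.4528, -0.3271, 0.0333]
tcp_rot: [179.6, 0.8, 174.4]
wrist_force: [-0.6, 0.7, -0.0]
opening: 0.0603
```

Request:
servo_tool([
  {"x": 0, "y": 0, "z": 0, "yaw": 0},
  {"x": 0, "y": 0, "z": 0, "yaw": 0},
  {"x": 0, "y": 0, "z": 0, "yaw": 0},
  {"x": 0, "y": 0, "z": 0, "yaw": 0},
  {"x": 0, "y": 0, "z": 0, "yaw": 0},
], grip=20)

```text
time: 31.15
ee_pos: [0.4533, -0.3275, 0.0345]
tcp_rot: [179.7, 0.9, 174.4]
wrist_force: [-0.7, 0.7, 6.3]
opening: 0.0267
```

Request:
servo_tool([
  {"x": 0, "y": 0, "z": 30, "yaw": 0},
  {"x": 0, "y": 0, "z": 70, "yaw": 0},
  {"x": 0, "y": 20, "z": 110, "yaw": 0},
  {"x": 0, "y": 60, "z": 115, "yaw": 0},
  {"x": 10, "y": 110, "z": 115, "yaw": 0},
  {"x": 20, "y": 160, "z": 115, "yaw": 0},
  {"x": 30, "y": 210, "z": 115, "yaw": 0},
  {"x": 40, "y": 260, "z": 115, "yaw": 0},
  {"x": 50, "y": 310, "z": 115, "yaw": 0},
  {"x": 60, "y": 360, "z": 115, "yaw": 0},
  {"x": 70, "y": 410, "z": 115, "yaw": 0},
  {"x": 80, "y": 450, "z": 115, "yaw": 0},
])

```text
time: 32.65
ee_pos: [0.5334, 0.1245, 0.1497]
tcp_rot: [179.7, 1.0, 174.5]
wrist_force: [0.4, -0.8, -0.8]
opening: 0.0269
```

Request:
servo_tool([
  {"x": 5, "y": 40, "z": 0, "yaw": 0},
  {"x": 10, "y": 80, "z": 0, "yaw": 0},
  {"x": 15, "y": 120, "z": 0, "yaw": 0},
  {"x": 20, "y": 160, "z": 0, "yaw": 0},
  {"x": 25, "y": 190, "z": 0, "yaw": 0},
  {"x": 25, "y": 202, "z": -20, "yaw": 0},
  {"x": 25, "y": 202, "z": -40, "yaw": 0},
  {"x": 25, "y": 202, "z": -60, "yaw": 0},
  {"x": 25, "y": 202, "z": -80, "yaw": 0},
  {"x": 25, "y": 202, "z": -90, "yaw": 0},
  {"x": 25, "y": 202, "z": -90, "yaw": 0},
])

```text
time: 34.02
ee_pos: [0.5581, 0.3261, 0.0589]
tcp_rot: [179.7, 0.9, 174.5]
wrist_force: [1.3, 0.1, -0.2]
opening: 0.027
```

```bash
python3 look.py w14; python3 -c "
from h import *
p,d=camera('side');cv2.imwrite('pics/s14.png',cv2.resize(p[90:220,200:340,::-1],None,fx=4.5,fy=4.5))"
```

```text
34.025 [558.1 326.1  58.9] [179.7   0.9 174.5] 0.026951071227126547 [ 1.3  0.1 -0.2]
```

View pics/w14.png

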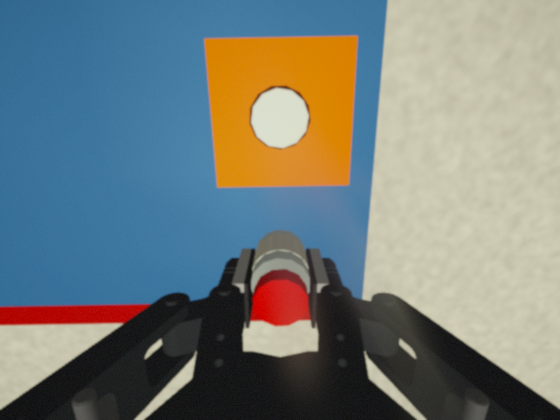

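View pics/s14.png

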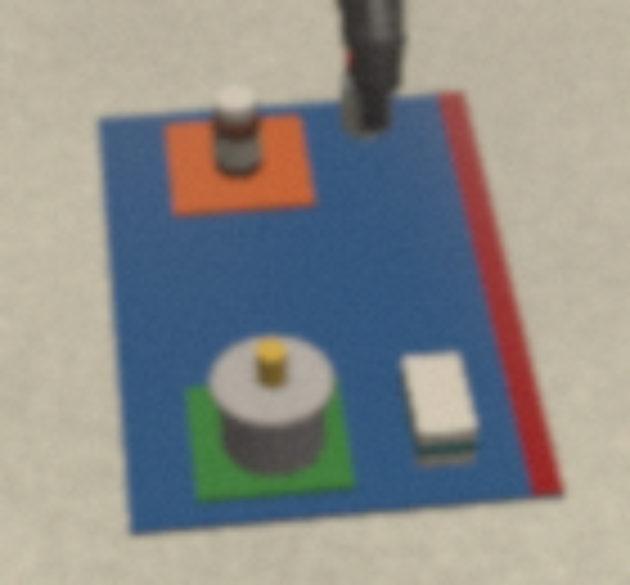

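Request:
servo_tool([
  {"x": 0, "y": -1, "z": -10, "yaw": 0},
  {"x": 0, "y": -1, "z": -18, "yaw": 0},
  {"x": 0, "y": -1, "z": -23, "yaw": 0},
  {"x": 0, "y": -1, "z": -25, "yaw": 0},
  {"x": 0, "y": -1, "z": -25.5, "yaw": 0},
  {"x": 0, "y": -1, "z": -25.5, "yaw": 0},
])

```text
time: 34.88
ee_pos: [0.5589, 0.3257, 0.0351]
tcp_rot: [179.6, 1.0, 174.5]
wrist_force: [0.2, -0.3, -0.1]
opening: 0.0268
```

Request:
servo_tool([
  {"x": 0, "y": 0, "z": -2, "yaw": 0},
  {"x": 0, "y": 0, "z": -2.5, "yaw": 0},
  {"x": 0, "y": 0, "z": -2.5, "yaw": 0},
])

```text
time: 35.25
ee_pos: [0.5591, 0.3258, 0.0345]
tcp_rot: [179.6, 1.1, 174.5]
wrist_force: [-4.0, -2.0, 11.0]
opening: 0.027
```

Request:
servo_tool([
  {"x": 0, "y": 0, "z": 0.5, "yaw": 0},
  {"x": 0, "y": 0, "z": 0.5, "yaw": 0},
  {"x": 0, "y": 0, "z": 0.5, "yaw": 0},
  {"x": 0, "y": 0, "z": 1, "yaw": 0},
  {"x": 0, "y": 0, "z": 30, "yaw": 0},
  {"x": 0, "y": 0, "z": 70, "yaw": 0},
  {"x": 0, "y": 0, "z": 115, "yaw": 0},
  {"x": 0, "y": 0, "z": 115, "yaw": 0},
], grip=60)

```text
time: 36.25
ee_pos: [0.5606, 0.3266, 0.1539]
tcp_rot: [179.4, 1.4, 174.5]
wrist_force: [0.1, 0.0, -0.2]
opening: 0.0601
```

```bash
python3 look.py w15
```

```text
36.25 [560.6 326.6 153.9] [179.4   1.4 174.5] 0.06008850394070421 [ 0.1  0.  -0.2]
```

View pics/w15.png

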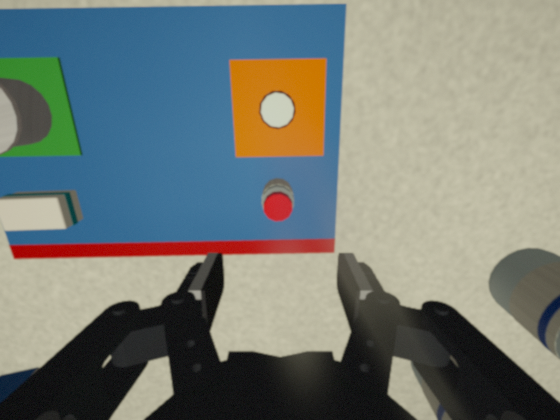

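Request:
servo_tool([
  {"x": -8, "y": -40, "z": 0, "yaw": 0},
  {"x": -20, "y": -90, "z": 0, "yaw": 0},
  {"x": -30, "y": -140, "z": 0, "yaw": 0},
  {"x": -40, "y": -190, "z": 0, "yaw": 1},
  {"x": -50, "y": -240, "z": 0, "yaw": 2},
  {"x": -60, "y": -290, "z": 0, "yaw": 3},
  {"x": -70, "y": -340, "z": 0, "yaw": 4},
  {"x": -80, "y": -390, "z": -10, "yaw": 5},
  {"x": -90, "y": -430, "z": -25, "yaw": 5.5},
  {"x": -96, "y": -452, "z": -40, "yaw": 5.5},
  {"x": -96, "y": -452, "z": -40, "yaw": 5.5},
  {"x": -96, "y": -452, "z": -40, "yaw": 5.5},
], grip=50)

```text
time: 37.8
ee_pos: [0.4638, -0.1253, 0.111]
tcp_rot: [179.5, 1.2, 180.0]
wrist_force: [-0.2, 0.6, -0.7]
opening: 0.0502
```

```bash
python3 look.py w16;  python3 -c "
from h import *
w=np.load('w16.npz');E=(w['K'],w['R'],w['C']);p=w['p'];h=cv2.cvtColor(p,cv2.COLOR_RGB2HSV)
m=cv2.inRange(h,(0,0,150),(180,70,255));m[:,:200]=0;m[:,360:]=0
for b in blobs(m>0,200): print(b, ray(b[1],.018,E)*1000)
m=cv2.inRange(h,(105,150,60),(125,255,255))
for b in blobs(m>0,20): print('blue',b, ray(b[1],.014,E)*1000)"
```

```text
37.8 [ 463.8 -125.3  111. ] [179.5   1.2 180. ] 0.05017862015699036 [-0.2  0.6 -0.7]
(np.int32(24353), array([280.91479489,  76.92974172]), array([200,   0, 160, 195], dtype=int32)) [[ 366.10689984 -122.08136439   18.        ]]
(np.int32(489), array([355.24744376, 236.97750511]), array([347, 191,  13,  75], dtype=int32)) [[482.64572715 -63.0533515   18.        ]]
(np.int32(1637), array([282.35064142, 237.82773366]), array([270, 206,  26,  66], dtype=int32)) [[ 483.08878088 -120.93684959   18.        ]]
blue (np.int32(42), array([282.19047619, 275.33333333]), array([279, 273,   8,   6], dtype=int32)) [[ 519.67505791 -120.94610449   14.        ]]
blue (np.int32(540), array([  9.49814815, 350.7462963 ]), array([  0, 337,  24,  29], dtype=int32)) [[ 598.01484294 -373.11924915   14.        ]]
```

View pics/w16.png

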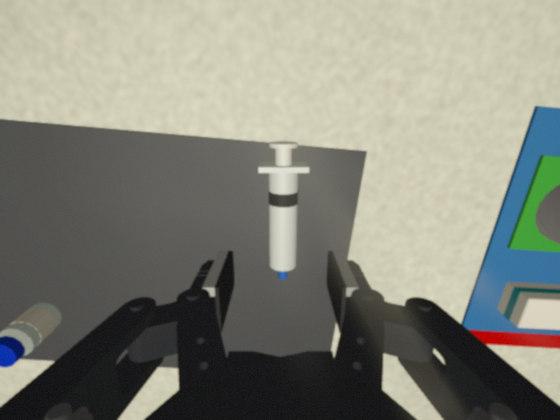

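Request:
servo_tool([
  {"x": 0, "y": 1, "z": -40, "yaw": 0},
  {"x": 0, "y": 1, "z": -70, "yaw": 0},
  {"x": 0, "y": 1, "z": -82, "yaw": 0},
  {"x": 0, "y": 1, "z": -82, "yaw": 0},
  {"x": 0, "y": 1, "z": -82, "yaw": 0},
])

```text
time: 38.48
ee_pos: [0.465, -0.1241, 0.0307]
tcp_rot: [179.5, 1.4, -180.0]
wrist_force: [-0.2, -0.5, 1.3]
opening: 0.0496
```

Request:
servo_tool([
  {"x": 0, "y": 0, "z": 0, "yaw": 0},
  {"x": 0, "y": 0, "z": 0, "yaw": 0},
  {"x": 0, "y": 0, "z": 0, "yaw": 0},
  {"x": 0, "y": 0, "z": 0, "yaw": 0},
  {"x": 0, "y": 0, "z": 0, "yaw": 0},
], grip=15)

```text
time: 39.1
ee_pos: [0.4657, -0.1243, 0.032]
tcp_rot: [179.5, 1.5, -180.0]
wrist_force: [-0.2, 0.4, 5.3]
opening: 0.0204
```

Request:
servo_tool([
  {"x": 0, "y": 0, "z": 40, "yaw": 0},
  {"x": 0, "y": 0, "z": 80, "yaw": 0},
  {"x": 0, "y": 0, "z": 100, "yaw": 0},
  {"x": 0, "y": 0, "z": 100, "yaw": 0},
])

```text
time: 39.6
ee_pos: [0.4666, -0.1246, 0.1337]
tcp_rot: [179.6, 1.7, -180.0]
wrist_force: [-0.4, 0.4, -0.1]
opening: 0.0204
```

```bash
python3 look.py w17
```

```text
39.6 [ 466.6 -124.6  133.7] [ 179.6    1.7 -180. ] 0.020410349980389417 [-0.4  0.4 -0.1]
```

View pics/w17.png

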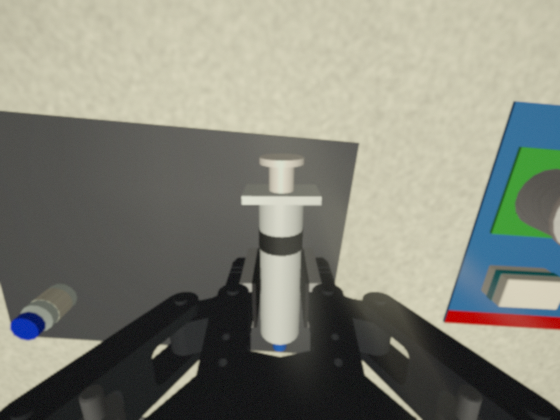

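Request:
servo_tool([
  {"x": 0, "y": 35, "z": 0, "yaw": 0},
  {"x": 0, "y": 80, "z": 0, "yaw": -1},
  {"x": 1, "y": 125, "z": 0, "yaw": -2},
  {"x": 2, "y": 170, "z": 0, "yaw": -3},
  {"x": 3, "y": 215, "z": 0, "yaw": -4},
  {"x": 4, "y": 260, "z": 0, "yaw": -5},
  {"x": 5, "y": 305, "z": 0, "yaw": -5.7},
  {"x": 6, "y": 335, "z": 0, "yaw": -5.7},
  {"x": 6, "y": 347, "z": -20, "yaw": -5.7},
  {"x": 6, "y": 347, "z": -60, "yaw": -5.7},
  {"x": 6, "y": 347, "z": -80, "yaw": -5.7},
  {"x": 6, "y": 347, "z": -85, "yaw": -5.7},
])

```text
time: 41.15
ee_pos: [0.4705, 0.222, 0.0444]
tcp_rot: [179.7, 1.3, 174.3]
wrist_force: [0.5, 0.9, -0.5]
opening: 0.021
```

```bash
python3 look.py w18; python3 -c "
from h import *
p,d=camera('side');cv2.imwrite('pics/s18.png',cv2.resize(p[90:220,200:340,::-1],None,fx=4.5,fy=4.5))"
```

```text
41.15 [470.5 222.   44.4] [179.7   1.3 174.3] 0.020999695589286712 [ 0.5  0.9 -0.5]
```

View pics/w18.png

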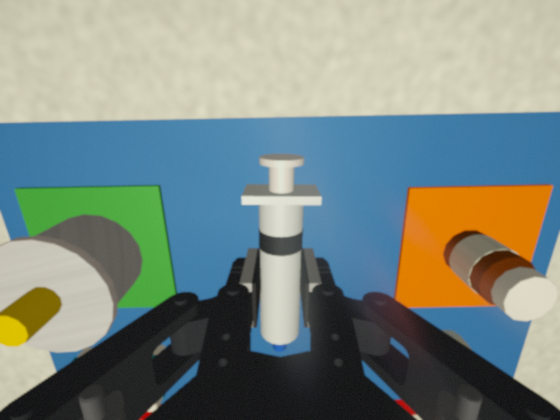

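View pics/s18.png

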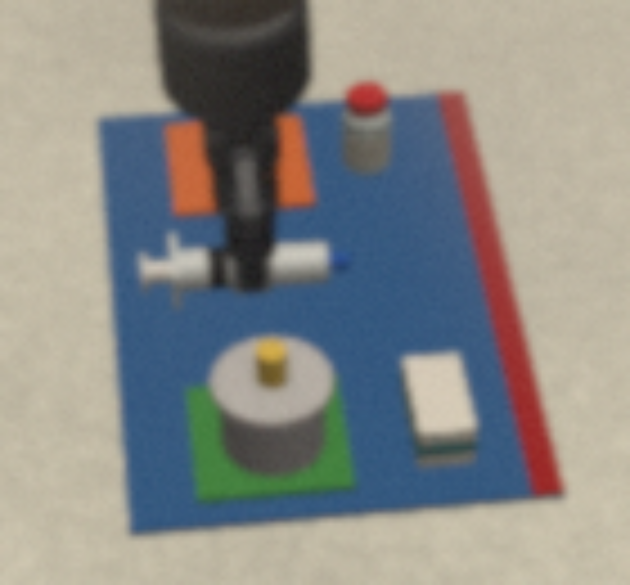

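Request:
servo_tool([
  {"x": 1.5, "y": 1.5, "z": -5, "yaw": 0},
  {"x": 1.5, "y": 1.5, "z": -10, "yaw": 0},
  {"x": 1.5, "y": 1.5, "z": -13, "yaw": 0},
  {"x": 1.5, "y": 1.5, "z": -13.5, "yaw": 0},
  {"x": 1.5, "y": 1.5, "z": -13.5, "yaw": 0},
])

```text
time: 41.88
ee_pos: [0.473, 0.2238, 0.0329]
tcp_rot: [179.6, 1.5, 174.3]
wrist_force: [-0.5, -0.8, -0.2]
opening: 0.0207
```

Request:
servo_tool([
  {"x": 0, "y": 0, "z": -2, "yaw": 0},
  {"x": 0, "y": 0, "z": -2, "yaw": 0},
  {"x": 0, "y": 0, "z": -2, "yaw": 0},
])

```text
time: 42.25
ee_pos: [0.4733, 0.224, 0.032]
tcp_rot: [179.5, 1.5, 174.3]
wrist_force: [-3.4, -1.3, 7.1]
opening: 0.0202
```

Contact at the expected height. Releasing, retreating and checking from the fixed cameras.

Request:
servo_tool([
  {"x": 0, "y": 0, "z": 0.5, "yaw": 0},
  {"x": 0, "y": 0, "z": 0.5, "yaw": 0},
  {"x": 0, "y": 0, "z": 0.5, "yaw": 0},
  {"x": 0, "y": 0, "z": 1, "yaw": 0},
  {"x": 0, "y": 0, "z": 30, "yaw": 0},
  {"x": 0, "y": 0, "z": 70, "yaw": 0},
  {"x": 0, "y": 0, "z": 115, "yaw": 0},
  {"x": 0, "y": -50, "z": 140, "yaw": 0},
  {"x": 0, "y": -100, "z": 150, "yaw": 0},
  {"x": 0, "y": -160, "z": 150, "yaw": 0},
  {"x": 0, "y": -220, "z": 150, "yaw": 0},
  {"x": 0, "y": -280, "z": 150, "yaw": 0},
], grip=45)

```text
time: 43.75
ee_pos: [0.473, -0.0578, 0.1822]
tcp_rot: [179.5, 1.5, 174.3]
wrist_force: [2.1, -0.1, 0.1]
opening: 0.045
```

Request:
servo_tool([
  {"x": 0, "y": -60, "z": 0, "yaw": 0},
  {"x": 0, "y": -110, "z": 0, "yaw": 0},
  {"x": 0, "y": -110, "z": 0, "yaw": 0},
  {"x": 0, "y": -110, "z": 0, "yaw": 0},
])

```text
time: 44.25
ee_pos: [0.4729, -0.1678, 0.182]
tcp_rot: [179.5, 1.5, 174.3]
wrist_force: [-0.1, 0.2, 0.5]
opening: 0.0452
```

```bash
python3 -c "
from h import *
p,d=camera('top');np.save('tF.npy',p);cv2.imwrite('pics/tF.png',cv2.resize(p[145:265,100:275,::-1],None,fx=4.5,fy=4.5,interpolation=0))
p,d=camera('side');np.save('sF.npy',p);cv2.imwrite('pics/sF.png',cv2.resize(p[90:220,200:340,::-1],None,fx=4.5,fy=4.5));cv2.imwrite('pics/sFf.png',p[:,:,::-1])"
```

```text
(no output)
```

View pics/tF.png

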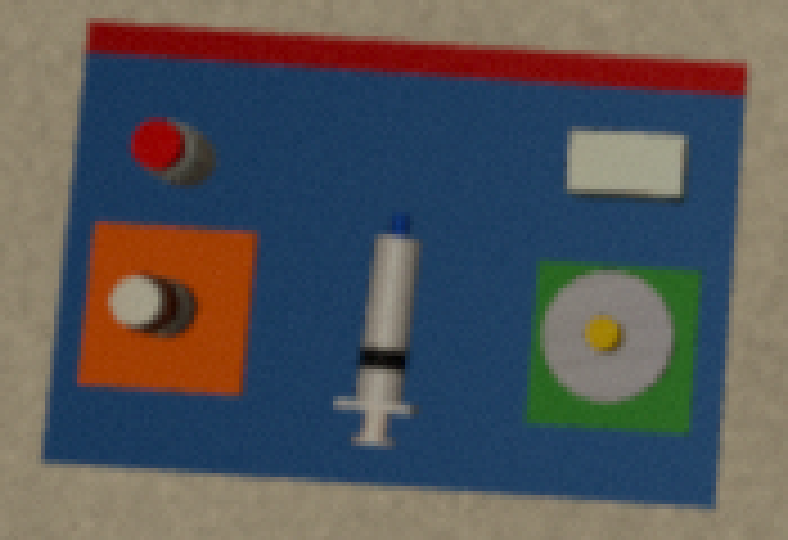

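View pics/sF.png

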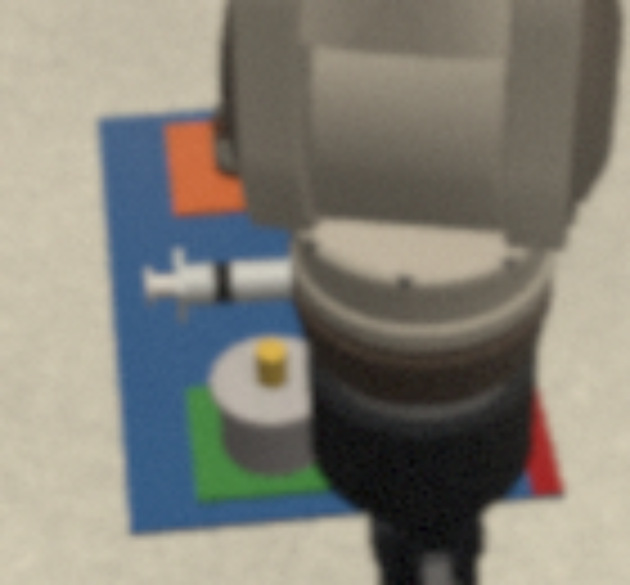

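View pics/sFf.png

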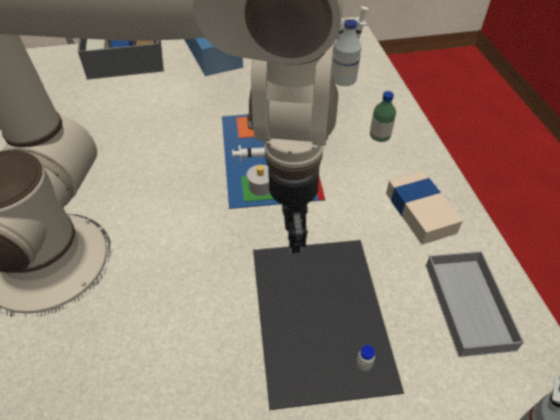

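Run:
```python
from h import *
T=ext('top')
f=lambda u:(u[0]/4.5+100-.4,u[1]/4.5+145-.4)
g=lambda u,z:ray(f(u),z,T)[0][:2]*1000
pg=g((614,347),.006);po=g((167,308),.006)
ey=(po-pg)/np.linalg.norm(po-pg);ex=np.array([ey[1],-ey[0]])
m=(pg+po)/2;print(pg,po,m)
for n,u,z,ref in(("lid",(607,335),.049,pg),("white",(137,302),.054,po),("red",(158,145),.051,po),("syr barrel front",(397,237),.018,m),("syr flange",(373,406),.014,m)):
    q=g(u,z);print(n,np.round(q,1),"rel x,y",np.round([(q-ref)@ex,(q-ref)@ey],1))
h=cv2.cvtColor(np.load('sF.npy'),cv2.COLOR_RGB2HSV)
for b in blobs(cv2.inRange(h,(113,170,0),(125,255,255))>0,30):print("blue",b[0],ray(b[1],.048,ext('side'))*1000)
p0=np.load('top0.npz')['p'];p1=np.load('tF.npy')
for p in(p0,p1):
    hh=cv2.cvtColor(p,cv2.COLOR_RGB2HSV);mm=(hh[...,2]>150)&(hh[...,1]<60);mm[:,:222]=0;mm[:,256:]=0;mm[:170]=0;mm[192:]=0
    print([b[1] for b in blobs(mm,50)])
```

```text
[460.78182794 113.17049444] [482.58671053 332.52940917] [471.68426924 222.8499518 ]
lid [463.7 111.5] rel x,y [ 3.1 -1.4]
white [481.4 330. ] rel x,y [-0.9 -2.7]
red [555.9 323. ] rel x,y [73.9 -2.3]
syr barrel front [514.8 217.2] rel x,y [43.5 -1.3]
syr flange [433.1 228.9] rel x,y [-39.    2.2]
blue 135 [[ 565.70458827 -342.24550559   48.        ]]
[array([238.5      , 180.5719697])]
[array([238.49642857, 180.74285714])]
```

```bash
python3 -c "
from workcell import *
print(job_done(), get_obs()['time'])"
```

```text
the job is handed in; nothing more can be done
the job is handed in; nothing more can be done
```

The dose is set out and the job was handed in at about 44 s of the 128 s allowed. No verdict was reported, so these are my own last checks, measured in the top view unless I say otherwise:

| Item | Measured | Limit |
|---|---|---|
| Lid to green pad centre | about 3.4 mm | no limit of its own |
| Pot to green pad centre (before the lid went on) | about 4.7 mm in the top view, 3.4 mm in the wrist view | 12 mm |
| Lid to pot | about 2 mm | 10 mm |
| Brown vial to orange pad centre | about 3 mm | 12 mm |
| Red vial behind brown | about 75 mm, level with it sideways to within 1 mm | 60–90 mm, 20 mm sideways |
| Syringe to midway between the pads | about 0.5 mm | 13 mm |
| Syringe angle | about 2.5° off square | about 11.5° |
| Blue-capped vial and carton | moved under 1 mm (blue vial checked in the side view) | 25 mm |

**Disagreements:** the top, side and wrist cameras differed by 2–6 mm on the pot's position. I used values between them when placing the lid. The pot's centring was not measured again once the lid covered it.

**Mishap:** while I carried the pot, the last joint reached its range limit and the move stopped about 110 mm short. It also left the tool tilted by 2.5°. I placed the pot with that tilt, then took it out before picking up the lid. No force or speed limit was approached.

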